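Pop the cooker open and seat the steel separator

ROBOT

A 6-joint arm with a two-finger parallel gripper is mounted at the origin on the work surface. World frame = base frame: x ahead of the robot, y to its left, z up, the work surface at z = 0. Lengths are in m, angles in rad, forces in N, time in s.
With the tool pointing down it reaches from about 0.35 to 0.8 m from the base axis. Payload 7.3 kg.
Tool frame: the origin (TCP) lies at the very end of the fingers, on their centre line; the grasp point (between the pads) lies 19 mm behind it; z points along the fingers, y is the line along which they close (so a half turn about z gives the same grasp; the last joint's range is limited). The gripper opens to 85 mm and grips with 20 to 120 N. Pads are 22 mm wide; open, the fingers measure 114 mm over their backs; the gripper's body (76 mm by 85 mm) begins 54 mm behind the grasp point. The pads swing forward as they close: fully open they stand 13 mm farther back than shut.
Start: joints at [-1.433, 0.342, 1.524, -0, 1.275, -0.146], TCP at [0.147, -0.504, 0.231] pointing down, gripper open.
Joint ranges: [-2.53, 2.53], [-0.77, 2.02], [0.04, 2.7], [-1, 4.14], [0.28, 2.66], [-3.11, 3.11]. Speed limits (rad/s): [2.57, 2.57, 3.14, 3.14, 3.14, 3.14].

INTERFACE

Orientations are given as a rotation vector (axis times angle).
In Python, from bench import arm gives the robot as it stands. The module is installed in compiled form; this text tells all that it offers.
- The arm moves only by the tool play_rows, never from a script. Its arguments are lists of equal length, an entry for each row: "delta_pos": the shift along the tool's x, y, z in m, a list of three; "angular": the turn, a rotation vector about the tool's x, y, z in degrees, a list of three; "fingers": the opening, from 0 (shut) to 1 (fully open). In form: {"delta_pos": [[x, y, z], ...], "angular": [[rx, ry, rz], ...], "fingers": [fingers, ...]}. A call has 1 to 5 rows; each row shifts and turns the commanded pose from where the row before left it, along the tool's axes as they then stand; what a row does not reach is not made up. A row lasts 1/12 s, in which the tool goes at most 41.7 mm and 7.16 degrees, less where a joint would pass 70% of its speed; a pose out of reach is approached as far as the arm can. A call is refused whole if a number of a shift passes 0.0417 or a number of a turn 7.16, either way. A call with a gripper value outside its range is refused whole. The fingers move at their own pace and stop on an object; the grip force is fixed at half the most. Time passes only in rows, so rows that do not move let the fingers close. It gives the time, the measured TCP pose, the force, the opening and the grip force at its end, in the units of the state.
- arm.state(): the state, without advancing time (a new reading comes with each control period).
- arm.get_image(name): name is "scene" or "top" or "wrist"; returns the picture (400x640x3 uint8, red, green, blue); there is no depth.
- arm.camera_model(name): a dict with "fx", "fy", "cx", "cy" (pixels), "k1" (the pictures are not rectified: a ray, as slopes to the right and down, at radius r is drawn at 1 + k1 r^2 times it, then the intrinsics apply), "pose" (4x4, takes a point from camera to world coordinates); the wrist camera has in their place "tool_from_camera" (4x4, takes a point from camera to tool coordinates, whose origin is the TCP and whose axes are the flange's). Camera axes: x right, y up, looking along -z (the intrinsics and any distortion apply to the point x, -y, -z); pixel columns grow to the right and rows downward; lengths in m; the calibration is good to about 2 mm. A picture is of the moment at which its call begins: read the wrist's pose just before it. camera_model takes no time and is no camera call.
- arm.job_done(): hands the job in; it is judged then, once.
Trained networks look in the newest picture that a camera, given by its name, has taken for a name from the list of things; names that differ only in an ending like _2 or _b are one class to them, and where a whole thing is asked for, a point or a joint stands for the part that bears it (a point fixed in the world has none). Each returns a list of dicts, best first, with "p" (0 to 1); they miss things now and then, are a little off and sometimes report something else, mostly with a low value. They report only what shows in the picture. A call takes as long as a camera call. They do not tell look-alikes from the thing itself.
- arm.search_frame(camera, thing): "xyz" ([x, y, z] in m, in world coordinates, good to about 4 mm: the middle of the surface that is visible of it).
- arm.masks_of(camera, thing): "mask" (400x640 bool, what is visible of it).
The state is a dict: "clock": time; "joint_pos": joint angles; "dq": joint speeds; "joint_efforts": joint torques, N m; "tcp_pos": TCP position; "tool_rot": TCP orientation; "contact_force": force on the tool from outside, world axes, zero at the start; "wrist_torque": the same for the moment, N m; "finger_gap": finger opening in m; "grip_force": force on a finger pad.
Only numpy, scipy, OpenCV 4.12 (cv2) and the standard library are available. Lean on these libraries where they do the work, as an engineer would, in place of code of your own. Each camera call takes 0.05 s, during which the arm holds its last target. There are 200 camera calls.

TASK

Open the electric cooker with its front key: press the key gently, feeling for the point where it lets the lid go, and keep clear so that the lid springs right up by itself; never touch the lid. Then pick up the perforated steel separator by its knob, lower it gently into the pot without dropping or forcing it, so that it lies level on the ledge inside, and let go, leaving the lid open and the jar, the tumbler and the whistle cap standing where they are.

Things in the scene. Friction and masses are not known exactly. Their poses are not given: they have to be found in the camera images.
- cooker: Round white electric cooker, 252 mm across, 197 mm high with its lid shut, fixed. Origin: centre of its underside on the counter; z up, -x its front, where a console 96 mm wide reaches 180 mm from the axis and slopes down towards the front at 20 deg. Hinge axis at x +126, z 160 mm. Inside, a steel pot 171 mm wide: rim 152 mm, ledge 110 mm above the counter. Until it opens the lid hides the pot.
- key_spot (a point): On the cooker: middle of the rounded rib that runs across the key cap, when the cap sits at its lowest. Caps differ: the rib stands 0 to 8 mm out from this point, square to the slope (unknown). Cap 46 mm wide, 32 mm down the slope; rib 12 mm broad, 2 to 3 mm proud of the cap. Press on the rib, square to the slope, along cooker (0.342, 0, -0.940). x, y, z axes as the cooker's.
- key: Grey rocker key with a hook that holds the lid's front lip. Origin on its pivot (cooker x -130, z 128 mm); axes as the cooker's at rest. The rib is 32 mm from the pivot. It starts to move at 2 to 3 N, frees the lid after 5 to 6.5 mm of travel at 6 to 9 N, and meets a hard stop 1 to 2 mm further; springs back when let go. It breaks if pressed with over 20 N.
- lid (a joint): Lid angle, rad: 0 shut, about 1.75 fully open (it then leans back a little past upright). Once the key frees it, a damped spring swings it up in about 2 s with no help. Held by the hook it reads about 0.
- lid_shell: The cooker's white domed lid, 236 mm across, 43 mm thick, its front lip ending 126 mm ahead of the cooker's axis, right behind and above the key. Origin on its hinge (cooker x +126, z 160 mm); axes as the cooker's when shut. As it opens its front edge sweeps up and back, through the space above it. Not to be touched.
- seat (a point): On the cooker's axis at the height of the pot's ledge (110 mm above the counter), where the separator's underside centre must come to lie. The pot is 171 mm wide above the ledge and 146 mm below it.
- separator: Perforated flat steel disc, 164 mm across, 3 mm thick, about 0.28 kg, lying on a cork mat 8 mm high, with a round steel knob in the middle. Origin: centre of its underside; z up.
- knob (a point): On the separator, where to pinch its knob: 30 mm above its underside. The knob is 24 mm across from 18 to 43 mm above the underside, on a 12 mm stem; any yaw will do.
- jar: White ceramic jar with a lid, 94 mm across, 136 mm high; origin at its foot. Leave alone.
- tumbler: Glass tumbler, 72 mm across, 110 mm high; origin at its foot. Leave alone.
- whistle: Red plastic whistle cap, 34 mm across, 38 mm high; origin at its foot. Leave alone.
Things that resemble listed ones, but are neither listed nor needed, are in the scene too. Leave any blue, green or yellow look-alike of the separator alone.

How it is judged:
On the way:
1. the lid has sprung fully open (value of joint lid above 1.5 rad), for 0.2 s.
At the end, for the whole second after the job is handed in: The lid stands open (more than 1.5 rad), the separator lies in the pot on its ledge: centre within 7 mm of the seat's axis, underside within 3 mm of the ledge, tilted less than 0.05 rad, at rest and let go (value of joint lid above 1.5 rad and horizontal distance between separator and seat below 0.007 m and z of separator in the frame of seat between -0.003 and 0.003 m and angle between separator's own z axis and vertical below 0.05 rad and linear speed of separator below 0.02 m/s); the robot touches nothing.
It fails at once if the key is pressed with more than 20 N (contact force between any of the arm, the fingers and key above 20 N).
It fails at once if the robot touches the lid (over 1 N) (contact force between any of the arm, the fingers and lid_shell above 1 N).
It fails at once if the separator is jammed or forced (over 40 N on the cooker) (contact force between separator and cooker above 40 N).
It fails at once if a bystander is pushed more than 15 mm or tipped (distance of any of jar, tumbler, whistle from where it was at the start of the episode above 0.015 m or angle between any of jar, tumbler, whistle's own z axis and vertical above 0.3 rad).
It fails at once if the separator falls into the pot (faster than 0.32 m/s between 40 mm above the ledge and the ledge) (horizontal distance between separator and seat below 0.03 m and z of separator in the frame of seat between -0.01 and 0.04 m and linear speed of separator above 0.32 m/s).
It also fails if it takes over 69 s, if anything falls off the work surface, if the arm or the gripper's body presses on something with over 40 N, if the wrist force passes 120 N, or if a joint passes its speed limit or range.

## Working session

There is one attempt and no reset: what is moved stays moved. The work goes in short steps, Python scripts to look and compute and a tool call to move; the robot and the scene stay as the last step left them, time stands still between calls to the robot, and variables do not carry over. Pictures are saved under pics/ and viewed, at most 10 in all, crops included, and the job is handed in when it is done.

Besides the shell and the picture viewer there is one more tool, called after "Request:" by a JSON object that holds its "fn" and its "kwargs". play_rows: Moves the arm, as the interface text tells. Its arguments: {"type":"object","properties":{"delta_pos":{"type":"array","items":{"type":"array","items":{"type":"number"}}},"angular":{"type":"array","items":{"type":"array","items":{"type":"number"}}},"fingers":{"type":"array","items":{"type":"number"}}},"required":["delta_pos","angular","fingers"]}

```bash
mkdir -p pics
cat > h.py <<'E'
import numpy as np, cv2
from scipy.spatial.transform import Rotation as R
from bench import arm
def save(img,name,box=None,s=1):
    if box: img=img[box[1]:box[3],box[0]:box[2]]
    if s!=1: img=cv2.resize(img,None,fx=s,fy=s,interpolation=cv2.INTER_CUBIC)
    cv2.imwrite('pics/'+name,img[:,:,::-1])
def cam(name):
    m=arm.camera_model(name)
    if name=='wrist':
        s=arm.state();T=np.eye(4);T[:3,:3]=R.from_rotvec(s['tool_rot']).as_matrix();T[:3,3]=s['tcp_pos'];P=T@np.array(m['tool_from_camera'])
    else: P=np.array(m['pose'])
    return m,P
def proj(name,p):
    m,P=cam(name);q=np.linalg.inv(P)@np.append(p,1);x,y=q[0]/-q[2],-q[1]/-q[2];f=1+m['k1']*(x*x+y*y)
    return m['fx']*x*f+m['cx'],m['fy']*y*f+m['cy']
def onz(name,u,v,z):
    m,P=cam(name);X,Y=(u-m['cx'])/m['fx'],(v-m['cy'])/m['fy'];x,y=X,Y
    for _ in range(10):
        f=1+m['k1']*(x*x+y*y);x,y=X/f,Y/f
    d=P[:3,:3]@np.array([x,-y,-1]);o=P[:3,3];return o+d*(z-o[2])/d[2]
E
python3 - <<'E'
from h import *
np.set_printoptions(precision=4,suppress=True)
for c in ('scene','top'):
    im=arm.get_image(c);save(im,c+'0.png');m,P=cam(c);print(c,m['fx'],m['k1'],P)
    for t in ('cooker','key_spot','key','lid_shell','separator','knob','jar','tumbler','whistle'):
        try: print(t,[(np.round(d['xyz'],3),round(d['p'],2),np.round(proj(c,d['xyz']))) for d in arm.search_frame(c,t)[:4]])
        except Exception as e: print(t,e)
s=arm.state();print(s)
E
```

```text
scene 388.33148600375864 -0.09347927642541014 [[-0.9614  0.1694 -0.2167  0.3835]
 [-0.275  -0.573   0.772   0.8652]
 [ 0.0066  0.8019  0.5975  0.8097]
 [ 0.      0.      0.      1.    ]]
cooker [(array([0.617, 0.225, 0.151]), 0.9, array([297., 245.]))]
key_spot [(array([0.62 , 0.222, 0.149]), 0.69, array([296., 245.]))]
key [(array([0.498, 0.136, 0.128]), 0.69, array([352., 237.])), (array([0.619, 0.221, 0.149]), 0.45, array([297., 244.]))]
lid_shell [(array([0.64 , 0.194, 0.189]), 0.84, array([291., 223.]))]
separator [(array([ 0.599, -0.15 ,  0.01 ]), 0.84, array([338., 202.])), (array([ 0.705, -0.364,  0.002]), 0.76, array([325., 166.])), (array([ 0.384, -0.221,  0.004]), 0.63, array([404., 202.])), (array([ 0.882, -0.113,  0.005]), 0.61, array([257., 195.]))]
knob [(array([ 0.382, -0.222,  0.004]), 0.88, array([405., 202.])), (array([ 0.885, -0.109,  0.006]), 0.85, array([255., 195.])), (array([ 0.6  , -0.154,  0.012]), 0.74, array([338., 200.])), (array([ 0.704, -0.362,  0.005]), 0.55, array([325., 166.]))]
jar [(array([0.539, 0.45 , 0.11 ]), 0.7, array([299., 342.]))]
tumbler [
[... 1334 characters left out ...]
.]))]
tumbler [(array([ 0.518, -0.444,  0.071]), 0.62, array([476., 231.]))]
whistle [(array([0.423, 0.013, 0.036]), 0.61, array([312., 270.])), (array([0.54 , 0.406, 0.111]), 0.39, array([162., 229.]))]
{'clock': 1.0, 'joint_pos': array([-1.433 ,  0.342 ,  1.5241, -0.    ,  1.2754, -0.146 ]), 'dq': array([-0.0021, -0.0006,  0.0001,  0.0009, -0.0004,  0.0002]), 'joint_efforts': array([  0.0006, -43.3572, -24.6274,  -0.    ,   0.0002,   0.    ]), 'tcp_pos': array([ 0.147 , -0.504 ,  0.2313]), 'tool_rot': array([ 3.1099,  0.4443, -0.    ]), 'contact_force': array([-0.2366,  0.3869,  0.5069]), 'wrist_torque': array([0.0286, 0.0115, 0.0163]), 'grip_force': 0.0, 'finger_gap': 0.08541459907520926}
```

View pictures.

View pics/scene0.png

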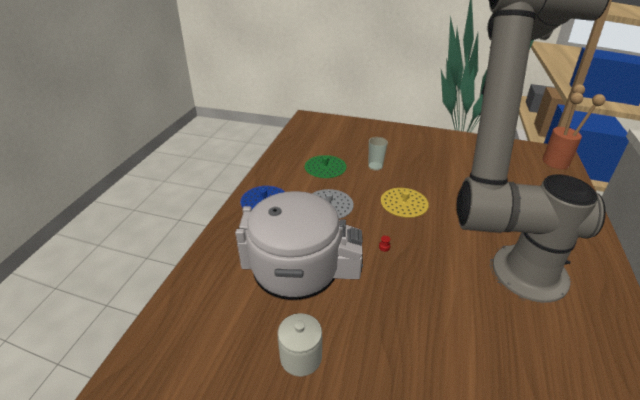

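View pics/top0.png

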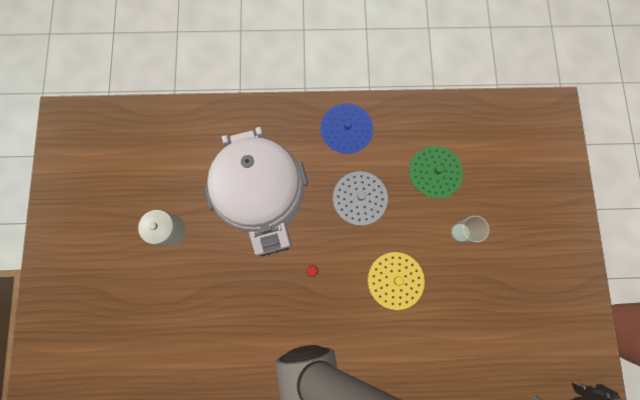

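The steel separator is the grey disc at top (360,198). Its look-alikes are blue (346,128), green (436,172) and yellow (396,281). The cooker's lid is at (253,182), with the key at (270,240) facing the robot and the hinge at (242,137).

```bash
cat >> h.py <<'E'
np.set_printoptions(precision=4,suppress=True)
def plan(p,Rt,n=None,p0=None,R0=None):
    """equal-step rows from the measured pose to p,Rt; prints per-row tool shift and turn"""
    s=arm.state();R0=R.from_rotvec(s['tool_rot']) if R0 is None else R0;p0=s['tcp_pos'] if p0 is None else p0
    w=(R0.inv()*Rt).as_rotvec(degrees=True);d=np.array(p)-p0
    n=n or int(np.ceil(max(np.linalg.norm(d)/.04,np.linalg.norm(w)/7,1)))
    Rs=R0
    print('n',n,'turn/row',w/n)
    for i in range(n):
        print(np.round(Rs.inv().apply(d/n),4).tolist());Rs=Rs*R.from_rotvec(w/n,degrees=True)
def down(yaw): # tool z down, tool x at yaw
    c,s=np.cos(yaw),np.sin(yaw);return R.from_matrix(np.array([[c,s,0],[s,-c,0],[0,0,-1.]]))
E
python3 - <<'E'
from h import *
for c in ('top','scene'):
    for t in ('key','lid_shell','cooker'):
        im=arm.get_image(c)
        for d in arm.masks_of(c,t)[:2]:
            M=d['mask'].astype(np.uint8);ys,xs=np.nonzero(M);cs,_=cv2.findContours(M,0,2);k=max(cs,key=cv2.contourArea)
            print(c,t,round(d['p'],2),M.sum(),xs.mean(),ys.mean(),(xs.min(),xs.max(),ys.min(),ys.max()),cv2.fitEllipse(k))
a=onz('top',242,137,.16);b=onz('top',270,240,.12);print('hinge',a,'key',b,np.degrees(np.arctan2(*(a-b)[1::-1])))
print(onz('scene',352,237,.12))
p=np.array([.46,.10,.34]);yaw=np.radians(15)
plan(p,down(yaw))
m,P=cam('wrist');print(m['tool_from_camera'],m['fx'])
im=arm.get_image('top');save(im,'cook.png',(190,115,330,265),4)
E
```

```text
top key 0.67 365 268.84109589041094 238.32054794520548 (np.int64(257), np.int64(279), np.int64(226), np.int64(250)) ((270.2216491699219, 242.08912658691406), (15.404267311096191, 19.847917556762695), 74.57510375976562)
top key 0.61 8719 256.76465190962267 188.9699506824177 (np.int64(205), np.int64(307), np.int64(127), np.int64(255)) ((257.3890686035156, 188.82464599609375), (93.57445526123047, 121.92715454101562), 156.95899963378906)
top lid_shell 0.9 6754 252.99096831507254 180.4347053597868 (np.int64(207), np.int64(300), np.int64(130), np.int64(227)) ((252.88238525390625, 180.39256286621094), (90.9408950805664, 93.48578643798828), 160.2803192138672)
top cooker 0.65 8739 256.8871724453599 189.05023458061564 (np.int64(205), np.int64(307), np.int64(127), np.int64(255)) ((256.8665771484375, 188.76307678222656), (93.66024017333984, 121.40715789794922), 160.62705993652344)
scene key 0.85 296 351.4831081081081 233.72972972972974 (np.int64(340), np.int64(362), np.int64(219), np.int64(244)) ((351.3653869628906, 232.64907836914062), (15.128969192504883, 29.062551498413086), 143.6627502441406
[... 513 characters left out ...]
.164261600763206
[0.4999 0.126  0.12  ]
n 18 turn/row [0.0005 0.0001 0.07  ]
[0.0261, -0.0273, -0.006]
[0.0261, -0.0274, -0.006]
[0.026, -0.0274, -0.006]
[0.026, -0.0274, -0.006]
[0.026, -0.0275, -0.006]
[0.0259, -0.0275, -0.006]
[0.0259, -0.0275, -0.006]
[0.0259, -0.0276, -0.006]
[0.0258, -0.0276, -0.006]
[0.0258, -0.0276, -0.006]
[0.0258, -0.0277, -0.006]
[0.0257, -0.0277, -0.006]
[0.0257, -0.0277, -0.006]
[0.0256, -0.0278, -0.006]
[0.0256, -0.0278, -0.006]
[0.0256, -0.0278, -0.006]
[0.0255, -0.0279, -0.006]
[0.0255, -0.0279, -0.006]
[[-0.0004  0.955   0.2967  0.0762]
 [ 1.      0.0007 -0.0009  0.0013]
 [-0.0011  0.2967 -0.955  -0.1429]
 [ 0.      0.      0.      1.    ]] 352.1507865598306
```

View pics/cook.png

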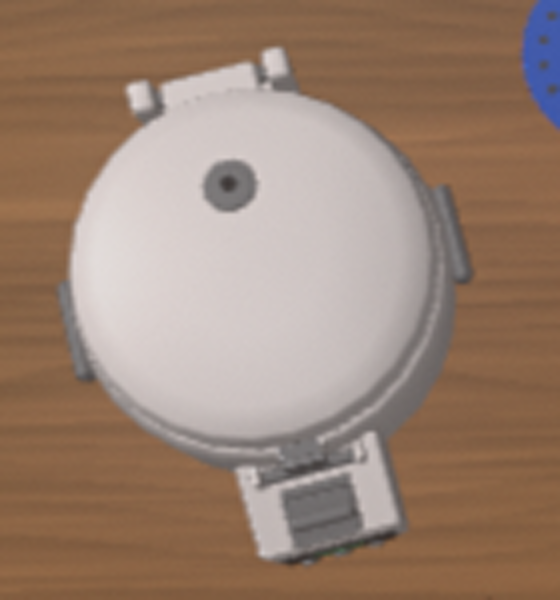

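The key cap's centre is at crop (322,508), which is top (270.5,242). The cooker is yawed about 15°. I'm moving to look at it up close.

Request:
{"fn": "play_rows", "kwargs": {"delta_pos": [[0.026,-0.027,-0.006],[0.026,-0.027,-0.006],[0.026,-0.027,-0.006],[0.026,-0.027,-0.006],[0.026,-0.027,-0.006]], "angular": [[0,0,0],[0,0,0],[0,0,0],[0,0,0],[0,0,0]], "fingers": [0,0,0,0,0]}}

```text
clock: 2.07
tcp_pos: [0.2344, -0.3364, 0.2616]
tool_rot: [3.11, 0.443, 0.0]
contact_force: [1.2, -0.7, -0.1]
finger_gap: 0.0258
grip_force: 0.0
```

Request:
{"fn": "play_rows", "kwargs": {"delta_pos": [[0.026,-0.027,-0.006],[0.026,-0.027,-0.006],[0.026,-0.027,-0.006],[0.026,-0.027,-0.006],[0.026,-0.027,-0.006]], "angular": [[0,0,0],[0,0,0],[0,0,0],[0,0,0],[0,0,0]], "fingers": [0,0,0,0,0]}}

```text
clock: 2.48
tcp_pos: [0.3214, -0.1703, 0.2919]
tool_rot: [3.109, 0.443, 0.001]
contact_force: [0.7, -1.1, -0.1]
finger_gap: -0.0002
grip_force: 0.0
```

Request:
{"fn": "play_rows", "kwargs": {"delta_pos": [[0.026,-0.028,-0.006],[0.026,-0.028,-0.006],[0.026,-0.028,-0.006],[0.026,-0.028,-0.006],[0.026,-0.028,-0.006]], "angular": [[0,0,0],[0,0,0],[0,0,0],[0,0,0],[0,0,0]], "fingers": [0,0,0,0,0]}}

```text
clock: 2.9
tcp_pos: [0.407, 0.0008, 0.3219]
tool_rot: [3.109, 0.445, 0.001]
contact_force: [1.3, -0.8, -0.6]
finger_gap: -0.0002
grip_force: 0.0
```

Request:
{"fn": "play_rows", "kwargs": {"delta_pos": [[0.026,-0.028,-0.006],[0.026,-0.028,-0.006],[0.026,-0.028,-0.006],[0,0,0]], "angular": [[0,0,0],[0,0,0],[0,0,0],[0,0,0]], "fingers": [0,0,0,0]}}

```text
clock: 3.23
tcp_pos: [0.46, 0.1064, 0.3398]
tool_rot: [-3.107, -0.452, -0.004]
contact_force: [-1.5, -0.5, -0.5]
finger_gap: 0.0001
grip_force: 0.0
```

Run:
```python
from h import *
im=arm.get_image('wrist');save(im,'w1.png')
for t in ('key','key_spot'):
    print(t,[(np.round(d['xyz'],4),round(d['p'],2),np.round(proj('wrist',d['xyz']))) for d in arm.search_frame('wrist',t)[:2]])
for d in arm.masks_of('wrist','key')[:1]:
    M=d['mask'].astype(np.uint8);ys,xs=np.nonzero(M);print(M.sum(),xs.mean(),ys.mean(),xs.min(),xs.max(),ys.min(),ys.max())
print(arm.state()['contact_force'])
```

```text
key [(array([0.5027, 0.1191, 0.1319]), 0.7, array([314., 121.]))]
key_spot [(array([0.5655, 0.133 , 0.1855]), 0.92, array([317.,  42.]))]
2657 317.92924350771546 118.19796763266842 288 350 86 149
[ 0.2673 -0.1212 -0.6008]
```

View pics/w1.png

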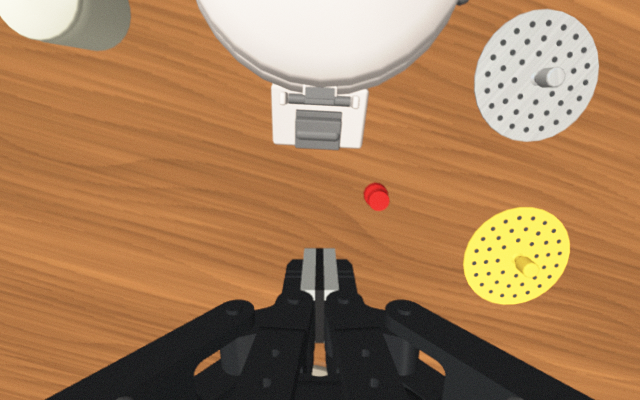

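The wrist view shows the console at x 273–367, y 88–148, and the key cap at about (319,130), nearly square to the tool. I'll take one close crop to find the rib.

Run:
```python
from h import *
im=cv2.imread('pics/w1.png')[:,:,::-1];save(im,'w1k.png',(262,76,378,160),6)
```

```text
(no output)
```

View pics/w1k.png

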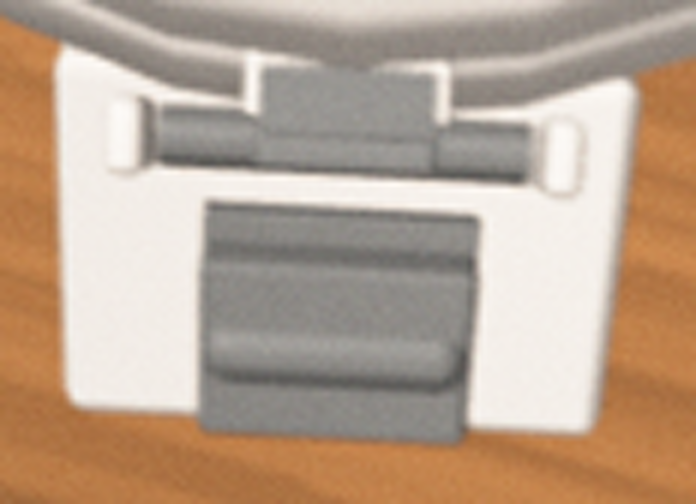

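Run:
```python
from h import *
s=arm.state();print(s['joint_pos'])
for z in (.115,.121,.127): print(z,'wrist',onz('wrist',318,135.2,z),'top',onz('top',270.5,243,z))
yaw=np.radians(14.1);C=R.from_euler('z',yaw)
rib=onz('wrist',318,135.2,.123)
k=C.apply([-.162,0,0]);c=rib-k;print('cooker axis est',c)
Rt=C*R.from_matrix(np.array([[-.9397,0,.342],[0,1,0],[-.342,0,-.9397]]))
print('det',np.linalg.det(Rt.as_matrix()),Rt.as_rotvec())
pre=rib-Rt.apply([0,0,.035]);print('pre',pre)
w=(R.from_rotvec(s['tool_rot']).inv()*Rt).as_rotvec(degrees=True);print(w)
```

```text
[ 0.0533  0.1715  1.4593 -0.0005  1.5116  1.3405]
0.115 wrist [0.4877 0.109  0.115 ] top [0.4963 0.1194 0.115 ]
0.121 wrist [0.4884 0.1092 0.121 ] top [0.4959 0.1187 0.121 ]
0.127 wrist [0.4892 0.1094 0.127 ] top [0.4954 0.1181 0.127 ]
cooker axis est [0.6458 0.1488 0.123 ]
det 1.0000000000000004 [-0.343   2.7734  0.0605]
pre [0.4771 0.1064 0.1559]
[ -30.9642   -0.5514 -175.1623]
```

Run:
```python
from h import *
old=cv2.imread('pics/w1.png')[:,:,::-1]
s=arm.state();im=arm.get_image('wrist');print(s['tcp_pos'],s['tool_rot'],s['dq'])
g=lambda a:cv2.cvtColor(np.ascontiguousarray(a),cv2.COLOR_RGB2GRAY).astype(np.float32)
print(cv2.phaseCorrelate(g(old)[:240],g(im)[:240]))
t=g(old)[100:150,290:350].astype(np.float32)
r=cv2.matchTemplate(g(im),t,cv2.TM_CCOEFF_NORMED);print(cv2.minMaxLoc(r))
top=arm.get_image('top')
def red(a): 
    a=a.astype(int);M=(a[:,:,0]>130)&(a[:,:,1]<60)&(a[:,:,2]<60);M[:, :200]=0;M[:,450:]=0;ys,xs=np.nonzero(M);return xs.mean(),ys.mean()
def yel(a):
    a=a.astype(int);M=((a[:,:,0]>180)&(a[:,:,1]>150)&(a[:,:,2]<110)).astype(np.uint8);cs,_=cv2.findContours(M,0,2);return cv2.fitEllipse(max(cs,key=cv2.contourArea))[0]
for n,a in (('wrist',im),('top',top)):
    print(n,red(a),onz(n,*red(a),.019),yel(a),onz(n,*yel(a),.011))
save(top,'t2.png',(190,115,450,315),3)
```

```text
[0.4576 0.1008 0.339 ] [ 3.1096  0.444  -0.0013] [-0.0235 -0.0102  0.004   0.002  -0.0014  0.0015]
((-3.6136288246364074, -5.504529686315806), 0.7042748584101598)
(-0.4860363304615021, 0.9688253402709961, (233, 247), (284, 95))
wrist (np.float64(372.4135188866799), np.float64(191.610337972167)) [0.4236 0.0126 0.019 ] (513.6708984375, 250.83348083496094) [ 0.3936 -0.222   0.011 ]
top (np.float64(311.74468085106383), np.float64(270.0851063829787)) [0.4233 0.0135 0.019 ] (395.7684020996094, 280.51348876953125) [ 0.3874 -0.2261  0.011 ]
```

Run:
```python
from h import *
s=arm.state();print(s['tcp_pos'],s['dq'])
for z in (.115,.121,.127): print(z,'wrist',onz('wrist',312.2,130.0,z),'top',onz('top',270.5,243,z))
yaw=np.radians(14.1);C=R.from_euler('z',yaw)
rib=(onz('wrist',312.2,130,.123)+onz('top',270.5,243,.123))/2
c=rib-C.apply([-.162,0,0]);print('rib',rib,'cooker axis est',c)
print('lid ellipse centre',onz('top',252.9,180.4,.175))
Rt=C*R.from_matrix(np.array([[-.9397,0,.342],[0,1,0],[-.342,0,-.9397]]))
pre=rib-Rt.apply([0,0,.04]);print('pre',pre)
Rd=down(yaw+np.pi);print((Rd.inv()*Rt).as_rotvec(degrees=True))
plan(pre+[0,0,.08],down(yaw),3)
plan(pre,Rt,3,p0=pre+[0,0,.08],R0=Rd)
```

```text
[0.4576 0.1002 0.3392] [-0.0066 -0.0039 -0.0022  0.0009  0.0004  0.0015]
0.115 wrist [0.4913 0.1157 0.115 ] top [0.4963 0.1194 0.115 ]
0.121 wrist [0.492  0.1158 0.121 ] top [0.4959 0.1187 0.121 ]
0.127 wrist [0.4926 0.1159 0.127 ] top [0.4954 0.1181 0.127 ]
rib [0.494  0.1172 0.123 ] cooker axis est [0.6511 0.1566 0.123 ]
lid ellipse centre [0.6513 0.1565 0.175 ]
pre [0.4807 0.1138 0.1606]
[ -0.     -19.9988  -0.    ]
n 3 turn/row [0.0052 0.0062 0.6885]
[0.0087, -0.0022, 0.0329]
[0.0086, -0.0023, 0.0329]
[0.0086, -0.0024, 0.0329]
n 3 turn/row [-0.     -6.6663 -0.    ]
[0.0, 0.0, 0.0267]
[0.0031, -0.0, 0.0265]
[0.0061, -0.0, 0.0259]
```

Request:
{"fn": "play_rows", "kwargs": {"delta_pos": [[0.0087,-0.0023,0.025],[0.0087,-0.0023,0.025],[0.0087,-0.0023,0.025],[0,0,0],[0,0,0]], "angular": [[0,0,0],[0,0,0],[0,0,0],[0,0,-7.1],[0,0,-7.1]], "fingers": [0,0,0,0,0]}}

```text
clock: 3.95
tcp_pos: [0.4803, 0.114, 0.2626]
tool_rot: [-3.029, -0.831, 0.006]
contact_force: [0.5, -0.6, 0.6]
finger_gap: -0.0002
grip_force: 0.0
```

Request:
{"fn": "play_rows", "kwargs": {"delta_pos": [[0,0,0],[0,0,0],[0,0,0],[0,0,0],[0,0,0]], "angular": [[0,0,-7.1],[0,0,-7.1],[0,0,-7.1],[0,0,-7.1],[0,0,-7.1]], "fingers": [0,0,0,0,0]}}

```text
clock: 4.37
tcp_pos: [0.4809, 0.1139, 0.2645]
tool_rot: [2.632, 1.715, 0.0]
contact_force: [-0.1, -0.4, -0.1]
finger_gap: -0.0
grip_force: 0.0
```

Request:
{"fn": "play_rows", "kwargs": {"delta_pos": [[0,0,0],[0,0,0],[0,0,0],[0,0,0],[0,0,0]], "angular": [[0,0,-7.1],[0,0,-7.1],[0,0,-7.1],[0,0,-7.1],[0,0,-7.1]], "fingers": [0,0,0,0,0]}}

```text
clock: 4.78
tcp_pos: [0.4809, 0.1139, 0.2645]
tool_rot: [1.984, 2.436, 0.0]
contact_force: [-0.2, -0.6, 0.5]
finger_gap: 0.0
grip_force: 0.0
```

Request:
{"fn": "play_rows", "kwargs": {"delta_pos": [[0,0,0],[0,0,0],[0,0,0],[0,0,0],[0,0,0]], "angular": [[0,0,-7.1],[0,0,-7.1],[0,0,-7.1],[0,0,-7.1],[0,0,-7.1]], "fingers": [0,0,0,0,0]}}

```text
clock: 5.2
tcp_pos: [0.4809, 0.1139, 0.2645]
tool_rot: [1.147, 2.925, -0.0]
contact_force: [0.2, -0.0, 0.0]
finger_gap: 0.0001
grip_force: 0.0
```

Request:
{"fn": "play_rows", "kwargs": {"delta_pos": [[0,0,0],[0,0,0],[0,0,0],[0,0,0],[0,0,0]], "angular": [[0,0,-7.1],[0,0,-7.1],[0,0,-7.1],[0,0,-7.1],[0,0,-7.1]], "fingers": [0,0,0,0,0]}}

```text
clock: 5.62
tcp_pos: [0.4809, 0.1139, 0.2645]
tool_rot: [0.2, 3.135, -0.0]
contact_force: [-0.2, -0.7, 0.2]
finger_gap: 0.0
grip_force: 0.0
```

Request:
{"fn": "play_rows", "kwargs": {"delta_pos": [[0,0,0],[0,0,0],[0,0,0],[0,0,0],[0,0,0]], "angular": [[0,0,-7.1],[0,0,-7.1],[0,0,-7.1],[0,0,0],[0,0,0]], "fingers": [0,0,0,0,0]}}

```text
clock: 6.03
tcp_pos: [0.481, 0.1143, 0.2645]
tool_rot: [-0.368, 3.12, -0.0]
contact_force: [0.1, 0.0, 0.2]
finger_gap: -0.0003
grip_force: 0.0
```

```bash
cat > pre.py <<'E'
from h import *
C=R.from_euler('z',14.1,degrees=True);rib=np.array([.494,.1172,.123]);axis=np.array([.6511,.1566,0])
Rt=C*R.from_matrix(np.array([[-.9397,0,.342],[0,1,0],[-.342,0,-.9397]]))
def rel():
    s=arm.state();print('clock',s['clock'],'tool-frame offset rib-tcp',Rt.inv().apply(rib-s['tcp_pos']),'rot err',(R.from_rotvec(s['tool_rot']).inv()*Rt).as_rotvec(degrees=True),'F along press',Rt.apply([0,0,1])@s['contact_force'],s['contact_force'])
E
python3 - <<'E'
from pre import *
rel();print(arm.state()['joint_pos'])
plan(rib-Rt.apply([0,0,.03]),Rt,4)
E
```

```text
clock 6.0333 tool-frame offset rib-tcp [ 0.0358 -0.0003  0.1375] rot err [ -0.1235 -19.9866  -0.6432] F along press -0.20320229643953477 [0.0526 0.0098 0.2357]
[ 0.0781  0.2602  1.547  -0.0001  1.3342 -1.7273]
n 4 turn/row [-0.0309 -4.9966 -0.1608]
[-0.0008, -0.0001, 0.0283]
[0.0017, -0.0001, 0.0283]
[0.0042, -0.0001, 0.028]
[0.0066, -0.0001, 0.0276]
```

Request:
{"fn": "play_rows", "kwargs": {"delta_pos": [[-0.0008,0,0.028],[0.0017,0,0.028],[0.0042,0,0.028],[0.0066,0,0.0276],[0,0,0]], "angular": [[0,-5,-0.16],[0,-5,-0.16],[0,-5,-0.16],[0,-5,-0.16],[0,0,0]], "fingers": [0,0,0,0,0]}}

```text
clock: 6.45
tcp_pos: [0.4765, 0.1152, 0.1497]
tool_rot: [-0.347, 2.8, 0.061]
contact_force: [-1.9, 0.2, -1.6]
finger_gap: -0.0002
grip_force: 0.0
```

Request:
{"fn": "play_rows", "kwargs": {"delta_pos": [[0,0,0],[0,0,0],[0,0,0]], "angular": [[0,0,0],[0,0,0],[0,0,0]], "fingers": [0,0,0]}}

```text
clock: 6.7
tcp_pos: [0.487, 0.1163, 0.1589]
tool_rot: [-0.351, 2.784, 0.058]
contact_force: [-0.0, 0.3, -0.3]
finger_gap: 0.0002
grip_force: 0.0
```

```bash
python3 -c "
from pre import *
im=arm.get_image('scene')
rel();save(im,'s2.png',(270,130,430,280),4)"
```

```text
clock 6.75 tool-frame offset rib-tcp [ 0.0054 -0.001   0.0359] rot err [ 0.0273 -0.661   0.2937] F along press -0.9181542778784505 [-0.2309  0.0969  0.9042]
```

View pics/s2.png

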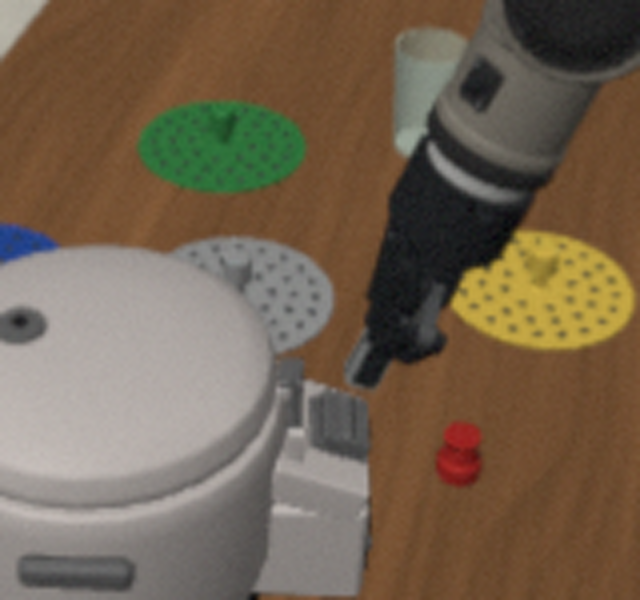

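The closed fingers point at the key cap at crop (338,422) from the front side, clear of the lid. I'll let the arm settle and then correct.

Request:
{"fn": "play_rows", "kwargs": {"delta_pos": [[0,0,0],[0,0,0],[0,0,0],[0,0,0]], "angular": [[0,0,0],[0,0,0],[0,0,0],[0,0,0]], "fingers": [0,0,0,0]}}

```text
clock: 7.08
tcp_pos: [0.4843, 0.1163, 0.1564]
tool_rot: [-0.353, 2.787, 0.059]
contact_force: [0.3, -0.5, 0.3]
finger_gap: 0.0001
grip_force: 0.0
```

```bash
python3 -c "
from pre import *
rel()"
```

```text
clock 7.0833 tool-frame offset rib-tcp [ 0.0024 -0.0015  0.0347] rot err [ 0.0732 -0.8634  0.3154] F along press -0.25120930339474323 [ 0.3296 -0.4646  0.3425]
```

Request:
{"fn": "play_rows", "kwargs": {"delta_pos": [[0.0024,-0.0015,0.004],[0,0,0.004],[0,0,0.004],[0,0,0.002],[0,0,0]], "angular": [[0,-0.86,0.3],[0,0,0],[0,0,0],[0,0,0],[0,0,0]], "fingers": [0,0,0,0,0]}}

```text
clock: 7.5
tcp_pos: [0.4869, 0.1155, 0.1417]
tool_rot: [-0.344, 2.775, 0.062]
contact_force: [-0.2, -0.3, 1.1]
finger_gap: 0.0001
grip_force: 0.0
```

Request:
{"fn": "play_rows", "kwargs": {"delta_pos": [[0,0,0.002],[0,0,0.002],[0,0,0],[0,0,0],[0,0,0]], "angular": [[0,0,0],[0,0,0],[0,0,0],[0,0,0],[0,0,0]], "fingers": [0,0,0,0,0]}}

```text
clock: 7.92
tcp_pos: [0.4882, 0.1158, 0.1385]
tool_rot: [-0.344, 2.774, 0.062]
contact_force: [-0.9, 0.7, 0.5]
finger_gap: 0.0001
grip_force: 0.0
```

```bash
python3 -c "
from pre import *
rel()"
```

```text
clock 7.9167 tool-frame offset rib-tcp [-0.0003 -0.      0.0166] rot err [ 0.0737 -0.0096  0.0168] F along press -0.6975775640704573 [-0.8728  0.7175  0.4979]
```

Request:
{"fn": "play_rows", "kwargs": {"delta_pos": [[0,0,0.002],[0,0,0],[0,0,0]], "angular": [[0,0,0],[0,0,0],[0,0,0]], "fingers": [0,0,0]}}

```text
clock: 8.17
tcp_pos: [0.4888, 0.1159, 0.1364]
tool_rot: [-0.344, 2.774, 0.062]
contact_force: [-0.7, 0.8, -0.4]
finger_gap: 0.0001
grip_force: 0.0
```

Request:
{"fn": "play_rows", "kwargs": {"delta_pos": [[0,0,0.002],[0,0,0],[0,0,0]], "angular": [[0,0,0],[0,0,0],[0,0,0]], "fingers": [0,0,0]}}

```text
clock: 8.42
tcp_pos: [0.4895, 0.1161, 0.1345]
tool_rot: [-0.344, 2.774, 0.062]
contact_force: [-0.3, -0.6, 0.6]
finger_gap: 0.0002
grip_force: 0.0
```

Request:
{"fn": "play_rows", "kwargs": {"delta_pos": [[0,0,0.002],[0,0,0],[0,0,0]], "angular": [[0,0,0],[0,0,0],[0,0,0]], "fingers": [0,0,0]}}

```text
clock: 8.67
tcp_pos: [0.4901, 0.1163, 0.1326]
tool_rot: [-0.344, 2.774, 0.062]
contact_force: [0.8, -0.2, 0.5]
finger_gap: -0.0003
grip_force: 0.0
```

Now about 10.5 mm from the nominal point, with no contact yet.

Request:
{"fn": "play_rows", "kwargs": {"delta_pos": [[0,0,0.002],[0,0,0],[0,0,0]], "angular": [[0,0,0],[0,0,0],[0,0,0]], "fingers": [0,0,0]}}

```text
clock: 8.92
tcp_pos: [0.4906, 0.1164, 0.1308]
tool_rot: [-0.344, 2.774, 0.062]
contact_force: [-2.1, -1.1, 1.3]
finger_gap: -0.0
grip_force: 1.1
```

Request:
{"fn": "play_rows", "kwargs": {"delta_pos": [[0,0,0.002],[0,0,0],[0,0,0]], "angular": [[0,0,0],[0,0,0],[0,0,0]], "fingers": [0,0,0]}}

```text
clock: 9.17
tcp_pos: [0.4909, 0.1165, 0.1287]
tool_rot: [-0.344, 2.775, 0.062]
contact_force: [-3.5, -1.5, 2.5]
finger_gap: 0.0
grip_force: 2.0
```

Request:
{"fn": "play_rows", "kwargs": {"delta_pos": [[0,0,0.001],[0,0,0],[0,0,0]], "angular": [[0,0,0],[0,0,0],[0,0,0]], "fingers": [0,0,0]}}

```text
clock: 9.42
tcp_pos: [0.4912, 0.1166, 0.1278]
tool_rot: [-0.344, 2.775, 0.062]
contact_force: [-4.8, -2.3, 3.9]
finger_gap: 0.0001
grip_force: 2.7
```

Request:
{"fn": "play_rows", "kwargs": {"delta_pos": [[0,0,0.001],[0,0,0],[0,0,0]], "angular": [[0,0,0],[0,0,0],[0,0,0]], "fingers": [0,0,0]}}

```text
clock: 9.67
tcp_pos: [0.4912, 0.1167, 0.1267]
tool_rot: [-0.344, 2.776, 0.062]
contact_force: [-5.3, -1.9, 5.1]
finger_gap: -0.0003
grip_force: 3.1
```

Request:
{"fn": "play_rows", "kwargs": {"delta_pos": [[0,0,0.0008],[0,0,0],[0,0,0]], "angular": [[0,0,0],[0,0,0],[0,0,0]], "fingers": [0,0,0]}}

```text
clock: 9.92
tcp_pos: [0.4913, 0.1167, 0.1259]
tool_rot: [-0.344, 2.776, 0.062]
contact_force: [-7.1, -4.0, 4.1]
finger_gap: 0.0
grip_force: 3.5
```

```bash
python3 -c "
from pre import *
rel()
im=arm.get_image('scene');save(im,'s3.png',(230,110,390,260),4)"
```

```text
clock 9.9167 tool-frame offset rib-tcp [-0.0016 -0.0002  0.0037] rot err [ 0.0968 -0.1471  0.0246] F along press -6.5479996870089225 [-7.1218 -4.0243  4.0975]
```

View pics/s3.png

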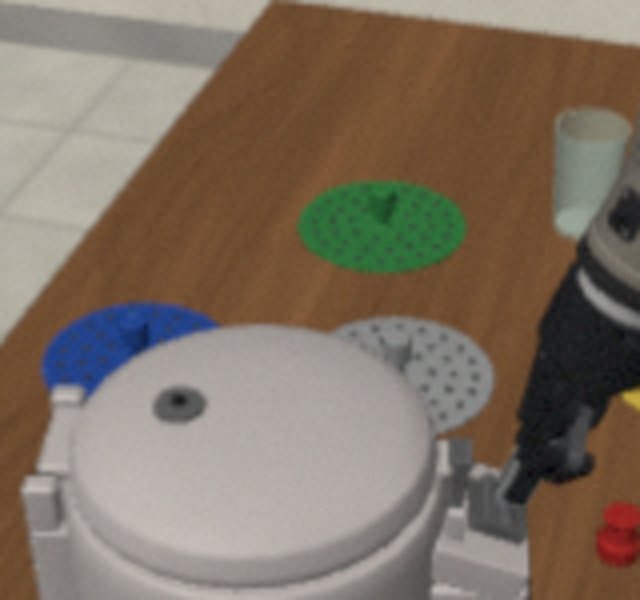

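The tip at crop (512,490) sits toward the front of the rib and is being pushed forward. The lid is still shut. I'll back off, shift 4–5 mm toward the lid and press again.

Request:
{"fn": "play_rows", "kwargs": {"delta_pos": [[0,0,-0.006],[0,0,-0.004],[-0.0045,0,0],[0,0,0],[0,0,0]], "angular": [[0,0,0],[0,0,0],[0,0,0],[0,0,0],[0,0,0]], "fingers": [0,0,0,0,0]}}

```text
clock: 10.38
tcp_pos: [0.4939, 0.1171, 0.1377]
tool_rot: [-0.344, 2.772, 0.062]
contact_force: [0.6, -0.6, -0.3]
finger_gap: 0.0
grip_force: 0.0
```

Request:
{"fn": "play_rows", "kwargs": {"delta_pos": [[0,0,0.003],[0,0,0],[0,0,0.001],[0,0,0],[0,0,0]], "angular": [[0,0,0],[0,0,0],[0,0,0],[0,0,0],[0,0,0]], "fingers": [0,0,0,0,0]}}

```text
clock: 10.8
tcp_pos: [0.4944, 0.1174, 0.1334]
tool_rot: [-0.344, 2.774, 0.062]
contact_force: [-0.7, 0.2, -1.4]
finger_gap: -0.0002
grip_force: 0.1
```

Request:
{"fn": "play_rows", "kwargs": {"delta_pos": [[0,0,0.0015],[0,0,0],[0,0,0]], "angular": [[0,0,0],[0,0,0],[0,0,0]], "fingers": [0,0,0]}}

```text
clock: 11.05
tcp_pos: [0.4947, 0.1174, 0.132]
tool_rot: [-0.344, 2.774, 0.062]
contact_force: [-2.0, -0.6, 2.3]
finger_gap: -0.0002
grip_force: 1.3
```

```bash
python3 -c "
from pre import *
rel()"
```

```text
clock 11.05 tool-frame offset rib-tcp [ 0.0037 -0.0001  0.0082] rot err [ 0.0814 -0.0568  0.0107] F along press -2.84831698059394 [-2.0014 -0.6277  2.269 ]
```

Request:
{"fn": "play_rows", "kwargs": {"delta_pos": [[0,0,0.0015],[0,0,0],[0,0,0]], "angular": [[0,0,0],[0,0,0],[0,0,0]], "fingers": [0,0,0]}}

```text
clock: 11.3
tcp_pos: [0.4951, 0.1176, 0.1305]
tool_rot: [-0.344, 2.775, 0.062]
contact_force: [-4.1, -0.8, 3.3]
finger_gap: -0.0001
grip_force: 2.2
```

Request:
{"fn": "play_rows", "kwargs": {"delta_pos": [[0,0,0.001],[0,0,0],[0,0,0]], "angular": [[0,0,0],[0,0,0],[0,0,0]], "fingers": [0,0,0]}}

```text
clock: 11.55
tcp_pos: [0.4953, 0.1177, 0.1295]
tool_rot: [-0.344, 2.775, 0.062]
contact_force: [-4.9, -2.2, 3.1]
finger_gap: 0.0004
grip_force: 2.8
```

Request:
{"fn": "play_rows", "kwargs": {"delta_pos": [[0,0,0.001],[0,0,0],[0,0,0]], "angular": [[0,0,0],[0,0,0],[0,0,0]], "fingers": [0,0,0]}}

```text
clock: 11.8
tcp_pos: [0.4956, 0.1178, 0.1286]
tool_rot: [-0.344, 2.775, 0.062]
contact_force: [-6.0, -2.3, 4.9]
finger_gap: 0.0005
grip_force: 3.1
```

```bash
python3 -c "
from pre import *
rel()"
```

```text
clock 11.8 tool-frame offset rib-tcp [ 0.0035 -0.0002  0.0047] rot err [ 0.0895 -0.0846  0.023 ] F along press -6.834341965907138 [-6.023  -2.3029  4.9427]
```

Request:
{"fn": "play_rows", "kwargs": {"delta_pos": [[0,0,0.0008],[0,0,0],[0,0,0]], "angular": [[0,0,0],[0,0,0],[0,0,0]], "fingers": [0,0,0]}}

```text
clock: 12.05
tcp_pos: [0.4957, 0.1178, 0.1278]
tool_rot: [-0.344, 2.775, 0.062]
contact_force: [-6.6, -2.1, 4.6]
finger_gap: -0.0002
grip_force: 3.4
```

Request:
{"fn": "play_rows", "kwargs": {"delta_pos": [[0,0,0.0006],[0,0,0],[0,0,0]], "angular": [[0,0,0],[0,0,0],[0,0,0]], "fingers": [0,0,0]}}

```text
clock: 12.3
tcp_pos: [0.4957, 0.1178, 0.1272]
tool_rot: [-0.344, 2.776, 0.062]
contact_force: [-6.5, -2.0, 4.7]
finger_gap: -0.0002
grip_force: 3.6
```

```bash
python3 -c "
from pre import *
rel()
a=cv2.imread('pics/s3.png');im=arm.get_image('scene')
b=cv2.resize(im[110:260,230:390,::-1],None,fx=4,fy=4,interpolation=2)
print(np.abs(a[:,:430].astype(int)-b[:,:430]).mean())"
```

```text
clock 12.3 tool-frame offset rib-tcp [ 0.0031 -0.0002  0.0033] rot err [ 0.0941 -0.1281  0.021 ] F along press -6.710394796770207 [-6.4738 -2.0288  4.676 ]
1.6027842377260981
```

Request:
{"fn": "play_rows", "kwargs": {"delta_pos": [[0,0,0.0006],[0,0,0],[0,0,0]], "angular": [[0,0,0],[0,0,0],[0,0,0]], "fingers": [0,0,0]}}

```text
clock: 12.6
tcp_pos: [0.4958, 0.1178, 0.1265]
tool_rot: [-0.344, 2.776, 0.062]
contact_force: [-6.6, -2.2, 5.8]
finger_gap: 0.0003
grip_force: 3.8
```

Request:
{"fn": "play_rows", "kwargs": {"delta_pos": [[0,0,0.0006],[0,0,0],[0,0,0]], "angular": [[0,0,0],[0,0,0],[0,0,0]], "fingers": [0,0,0]}}

```text
clock: 12.85
tcp_pos: [0.4962, 0.118, 0.1262]
tool_rot: [-0.344, 2.775, 0.062]
contact_force: [-8.1, -1.8, 6.3]
finger_gap: 0.0004
grip_force: 4.6
```

```bash
cat > chk.py <<'E'
from pre import *
rel()
a=cv2.imread('pics/s3.png');im=arm.get_image('scene')
b=cv2.resize(im[110:260,230:390,::-1],None,fx=4,fy=4,interpolation=2)
print(np.abs(a[:,:430].astype(int)-b[:,:430]).mean())
E
python3 chk.py
```

```text
clock 12.85 tool-frame offset rib-tcp [ 0.0032 -0.0002  0.0022] rot err [ 0.0954 -0.1092  0.0277] F along press -8.783075037628105 [-8.0625 -1.8162  6.3397]
11.12146511627907
```

The picture has changed, so the lid is rising. I'll back away along the tool axis, up and toward the front.

Request:
{"fn": "play_rows", "kwargs": {"delta_pos": [[0,0,-0.005],[0.01,0,-0.02],[0.02,0,-0.025],[0.02,0,-0.03],[0.01,0,-0.03]], "angular": [[0,0,0],[0,0,0],[0,0,0],[0,0,0],[0,0,0]], "fingers": [0,0,0,0,0]}}

```text
clock: 13.32
tcp_pos: [0.4036, 0.0948, 0.209]
tool_rot: [-0.344, 2.776, 0.063]
contact_force: [-0.0, -0.5, 0.1]
finger_gap: 0.0003
grip_force: 0.0
```

Request:
{"fn": "play_rows", "kwargs": {"delta_pos": [[0,0,-0.03],[0,0,-0.03],[0,0,-0.03],[0,0,-0.03],[0,0,0]], "angular": [[0,4,0],[0,4,0],[0,4,0],[0,4,0],[0,4,0]], "fingers": [0.5,0.5,0.5,0.5,0.5]}}

```text
clock: 13.73
tcp_pos: [0.3802, 0.0878, 0.3319]
tool_rot: [-0.385, 3.108, -0.001]
contact_force: [0.1, -0.7, 0.9]
finger_gap: 0.0427
grip_force: 0.0
```

Request:
{"fn": "play_rows", "kwargs": {"delta_pos": [[0,0,0],[0,0,0],[0,0,0],[0,0,0],[0,0,0]], "angular": [[0,0,0],[0,0,0],[0,0,0],[0,0,0],[0,0,0]], "fingers": [0.6,0.6,0.6,0.6,0.6]}}

```text
clock: 14.15
tcp_pos: [0.3773, 0.0877, 0.3248]
tool_rot: [0.386, -3.117, -0.002]
contact_force: [0.5, 0.3, -1.3]
finger_gap: 0.0514
grip_force: 0.0
```

Request:
{"fn": "play_rows", "kwargs": {"delta_pos": [[0,0,0],[0,0,0],[0,0,0],[0,0,0],[0,0,0]], "angular": [[0,0,0],[0,0,0],[0,0,0],[0,0,0],[0,0,0]], "fingers": [0.6,0.6,0.6,0.6,0.6]}}

```text
clock: 14.57
tcp_pos: [0.3779, 0.0878, 0.3254]
tool_rot: [0.387, -3.117, -0.002]
contact_force: [-0.4, -0.1, 0.2]
finger_gap: 0.0516
grip_force: 0.0
```

Run:
```python
from pre import *
s=arm.state();print(s['tcp_pos'],s['tool_rot'],s['joint_pos'],s['finger_gap'],s['clock'])
im=arm.get_image('top');save(im,'t3.png',(190,60,470,270),2.8)
print([(np.round(d['xyz'],4),round(d['p'],2),np.round(proj('top',d['xyz']))) for d in arm.search_frame('top','knob')])
```

```text
[0.3779 0.0878 0.3254] [ 0.3866 -3.1175 -0.0017] [ 0.0291  0.0173  1.6696  0.0011  1.4551 -1.7886] 0.05156098060996455 14.5667
[(array([ 0.3887, -0.2281,  0.002 ]), 0.83, array([396., 280.])), (array([ 0.6264, -0.1352,  0.0114]), 0.73, array([360., 199.])), (array([ 0.851 , -0.1029, -0.0007]), 0.71, array([346., 129.])), (array([0.7917, 0.1908, 0.3138]), 0.64, array([228., 105.])), (array([ 0.7044, -0.3751,  0.0023]), 0.59, array([437., 173.]))]
```

View pics/t3.png

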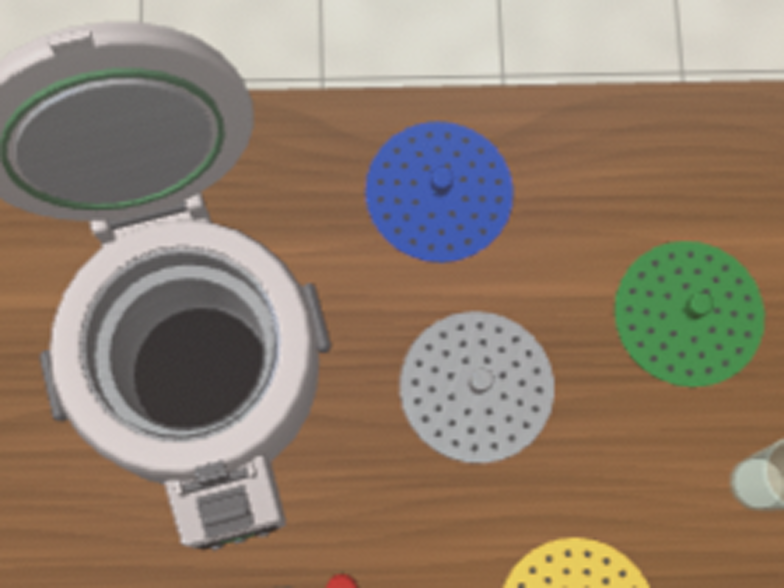

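The lid stands fully open (crop 115,140) and the pot and its ledge show at (187,350). The steel separator's disc is at crop (477,387) with its knob at (481,379). Next I look at the pot with the wrist camera.

Request:
{"fn": "play_rows", "kwargs": {"delta_pos": [[-0.02,0,-0.004],[-0.038,0,-0.004],[-0.038,0,-0.004],[-0.038,0,-0.004],[-0.038,0,-0.004]], "angular": [[0,0,0],[0,0,0],[0,0,0],[0,0,0],[0,0,0]], "fingers": [0.6,0.6,0.6,0.6,0.6]}}

```text
clock: 15.08
tcp_pos: [0.5463, 0.1303, 0.3454]
tool_rot: [0.387, -3.118, -0.002]
contact_force: [-0.2, -0.2, 0.2]
finger_gap: 0.0509
grip_force: 0.0
```

Request:
{"fn": "play_rows", "kwargs": {"delta_pos": [[-0.03,0,-0.004],[-0.015,0,0],[-0.008,0,0],[0,0,0],[0,0,0]], "angular": [[0,0,0],[0,0,0],[0,0,0],[0,0,0],[0,0,0]], "fingers": [0.6,0.6,0.6,0.6,0.6]}}

```text
clock: 15.5
tcp_pos: [0.5961, 0.1427, 0.3486]
tool_rot: [0.387, -3.116, -0.002]
contact_force: [-0.5, -0.7, -0.6]
finger_gap: 0.0512
grip_force: 0.0
```

Request:
{"fn": "play_rows", "kwargs": {"delta_pos": [[0,0,0],[0,0,0],[0,0,0],[0,0,0],[0,0,0]], "angular": [[0,0,0],[0,0,0],[0,0,0],[0,0,0],[0,0,0]], "fingers": [0.6,0.6,0.6,0.6,0.6]}}

```text
clock: 15.92
tcp_pos: [0.5959, 0.1426, 0.3498]
tool_rot: [-0.387, 3.117, 0.002]
contact_force: [0.3, -0.1, 0.5]
finger_gap: 0.0508
grip_force: 0.0
```

Request:
{"fn": "play_rows", "kwargs": {"delta_pos": [[0,0,0],[0,0,0],[0,0,0],[0,0,0],[0,0,0]], "angular": [[0,0,0],[0,0,0],[0,0,0],[0,0,0],[0,0,0]], "fingers": [0.6,0.6,0.6,0.6,0.6]}}

```text
clock: 16.33
tcp_pos: [0.5961, 0.1427, 0.3493]
tool_rot: [0.387, -3.117, -0.002]
contact_force: [-0.3, -0.8, -0.5]
finger_gap: 0.0513
grip_force: 0.0
```

Run:
```python
from pre import *
s=arm.state();im=arm.get_image('wrist');save(im,'w3.png')
print(s['tcp_pos'],s['tool_rot'],s['dq'],s['clock'])
v=cv2.cvtColor(np.ascontiguousarray(im),cv2.COLOR_RGB2BGR).copy()
# overlay predicted circles
for r,z,col in ((.0855,.152,(0,0,255)),(.0855,.110,(0,255,0)),(.073,.110,(255,0,0))):
    pts=np.array([proj('wrist',[axis[0]+r*np.cos(a),axis[1]+r*np.sin(a),z]) for a in np.linspace(0,2*np.pi,60)])
    cv2.polylines(v,[np.round(pts*16).astype(int).reshape(-1,1,2)],True,col,1,cv2.LINE_AA,4)
cv2.imwrite('pics/w3o.png',v)
```

```text
[0.5961 0.1427 0.3493] [ 0.3865 -3.1173 -0.0017] [ 0.0011  0.001   0.0007  0.0013 -0.0013  0.001 ] 16.3333
```

View pics/w3o.png

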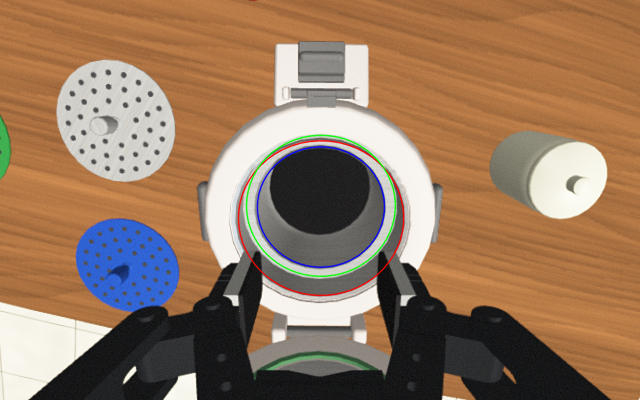

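The overlay shows the pot where I computed it: the ledge ring (blue) runs through (320,207) and matches within a pixel or two. The separator is at (115,120). Next I refine both numerically.

```bash
cat > fit.py <<'E'
from pre import *
from scipy.ndimage import map_coordinates
from scipy.optimize import minimize
def score(name,g,c,r,z):
    a=np.linspace(0,2*np.pi,180,endpoint=False);tot=[]
    for dr in (-.0015,.0015):
        pts=np.array([proj(name,[c[0]+(r+dr)*np.cos(t),c[1]+(r+dr)*np.sin(t),z]) for t in a])
        tot.append(map_coordinates(g,[pts[:,1],pts[:,0]],order=1,mode='nearest'))
    return np.clip(tot[1]-tot[0],-40,40).mean()
def fit(name,im,c0,circ):
    g=cv2.GaussianBlur(cv2.cvtColor(np.ascontiguousarray(im),cv2.COLOR_RGB2GRAY).astype(np.float32),(0,0),1.0)
    best=None
    for sgn in ((1,-1) if len(circ)==1 else (0,)):
        f=lambda c:-sum((sgn*score(name,g,c,r,z) if sgn else abs(score(name,g,c,r,z))) for r,z in circ)
        grid=[(f((c0[0]+i,c0[1]+j)),i,j) for i in np.arange(-.01,.011,.0025) for j in np.arange(-.01,.011,.0025)]
        _,i,j=min(grid);r=minimize(f,[c0[0]+i,c0[1]+j],method='Nelder-Mead',options=dict(initial_simplex=np.array([[c0[0]+i,c0[1]+j],[c0[0]+i+.002,c0[1]+j],[c0[0]+i,c0[1]+j+.002]]),xatol=1e-4))
        if best is None or r.fun<best[0]: best=(r.fun,r.x)
    return best
E
python3 - <<'E'
from fit import *
w=cv2.imread('pics/w3.png')[:,:,::-1];t=arm.get_image('top')
for n,im in (('wrist',w),('top',t)):
    print(n,'hole',fit(n,im,axis,[(.073,.11)]),'rim',fit(n,im,axis,[(.0855,.152)]))
    print('disc',fit(n,im,(.626,-.133),[(.082,.011)]),'knob',fit(n,im,(.626,-.133),[(.012,.051)]))
E
```

```text
Traceback (most recent call last):
  File "fit.py", line 15, in fit
    grid=[(f((c0[0]+i,c0[1]+j)),i,j) for i in np.arange(-.01,.011,.0025) for j in np.arange(-.01,.011,.0025)]
           ~^^^^^^^^^^^^^^^^^^^
  File "fit.py", line 14, in <lambda>
    f=lambda c:-sum((sgn*score(name,g,c,r,z) if sgn else abs(score(name,g,c,r,z))) for r,z in circ)
                ~~~^^^^^^^^^^^^^^^^^^^^^^^^^^^^^^^^^^^^^^^^^^^^^^^^^^^^^^^^^^^^^^^^^^^^^^^^^^^^^^^^
  File "fit.py", line 14, in <genexpr>
    f=lambda c:-sum((sgn*score(name,g,c,r,z) if sgn else abs(score(name,g,c,r,z))) for r,z in circ)
                         ~~~~~^^^^^^^^^^^^^^
  File "fit.py", line 7, in score
    pts=np.array([proj(name,[c[0]+(r+dr)*np.cos(t),c[1]+(r+dr)*np.sin(t),z]) for t in a])
                  ~~~~^^^^^^^^^^^^^^^^^^^^^^^^^^^^^^^^^^^^^^^^^^^^^^^^^^^^^^
  File "h.py", line 15, in proj
    m,P=cam(name);q=np.linalg.inv(P)@np.append(p,1);x,y=q[0]/-q[2],-q[1]/-q[2];f=1+m['k1']*(x*x+y*y)
        ~~~^^^^^^
  File "h.py", line 11, in cam
    s=arm.state();T=np.eye(4);T[:3,:3]=R.from_rotvec(s['tool_rot']).as_matrix();T[:3,3]=s['tcp_pos'];P=T@np.array(m['tool_from_camera'])
ValueError: time passes only in moves, steps and waits
```

```bash
python3 - <<'E'
s=open('h.py').read()
s=s.replace("def cam(name):","import functools\n@functools.lru_cache\ndef cam(name):")
i=s.index("def proj");j=s.index("def onz")
s=s[:i]+'''def proj(name,p):
    m,P=cam(name);p=np.asarray(p,float);q=(p-P[:3,3])@P[:3,:3];x,y=q[...,0]/-q[...,2],-q[...,1]/-q[...,2];f=1+m['k1']*(x*x+y*y)
    return np.stack([m['fx']*x*f+m['cx'],m['fy']*y*f+m['cy']],-1)
'''+s[j:]
open('h.py','w').write(s)
s=open('fit.py').read()
s=s.replace("np.array([proj(name,[c[0]+(r+dr)*np.cos(t),c[1]+(r+dr)*np.sin(t),z]) for t in a])","proj(name,np.stack([c[0]+(r+dr)*np.cos(a),c[1]+(r+dr)*np.sin(a),0*a+z],-1))")
open('fit.py','w').write(s)
E
python3 - <<'E'
from fit import *
w=cv2.imread('pics/w3.png')[:,:,::-1];t=arm.get_image('top')
for n,im in (('wrist',w),('top',t)):
    print(n,'hole',fit(n,im,axis,[(.073,.11)]),'rim',fit(n,im,axis,[(.0855,.152)]))
    print('disc',fit(n,im,(.626,-.133),[(.082,.011)]),'knob',fit(n,im,(.626,-.133),[(.012,.051)]))
E
```

```text
wrist hole (np.float64(-36.901512145996094), array([0.6517, 0.1555])) rim (np.float64(-21.978532791137695), array([0.649 , 0.1549]))
disc (np.float64(-40.0), array([ 0.6312, -0.1369])) knob (np.float64(-25.927387237548828), array([ 0.6252, -0.1235]))
top hole (np.float64(-16.056747436523438), array([0.6521, 0.1569])) rim (np.float64(-13.005111694335938), array([0.6578, 0.1501]))
disc (np.float64(-19.61648941040039), array([ 0.6316, -0.1347])) knob (np.float64(-6.850814342498779), array([ 0.6255, -0.1313]))
```

Request:
{"fn": "play_rows", "kwargs": {"delta_pos": [[0.002,-0.02,0],[0.004,-0.035,0],[0.005,-0.04,0],[0.005,-0.04,0],[0.005,-0.04,0.01]], "angular": [[0,0,0],[0,0,0],[0,0,0],[0,0,0],[0,0,0]], "fingers": [0.6,0.6,0.6,0.6,0.6]}}

```text
clock: 16.9
tcp_pos: [0.6191, -0.0337, 0.3411]
tool_rot: [-0.388, 3.114, -0.0]
contact_force: [1.6, -1.0, 0.5]
finger_gap: 0.0512
grip_force: 0.0
```

Request:
{"fn": "play_rows", "kwargs": {"delta_pos": [[0.005,-0.04,0.025],[0.004,-0.034,0.03],[0.004,-0.02,0.025],[0,-0.01,0.01],[0,0,0]], "angular": [[0,0,0],[0,0,0],[0,0,0],[0,0,0],[0,0,0]], "fingers": [0.6,0.6,0.6,0.6,0.6]}}

```text
clock: 17.32
tcp_pos: [0.6293, -0.1301, 0.2514]
tool_rot: [0.381, -3.113, -0.005]
contact_force: [-0.0, 0.3, -0.8]
finger_gap: 0.0514
grip_force: 0.0
```

Request:
{"fn": "play_rows", "kwargs": {"delta_pos": [[0,0,0],[0,0,0],[0,0,0],[0,0,0],[0,0,0]], "angular": [[0,0,0],[0,0,0],[0,0,0],[0,0,0],[0,0,0]], "fingers": [0.6,0.6,0.6,0.6,0.6]}}

```text
clock: 17.73
tcp_pos: [0.6307, -0.1273, 0.2559]
tool_rot: [-0.389, 3.116, 0.0]
contact_force: [-0.2, 0.6, -0.9]
finger_gap: 0.0513
grip_force: 0.0
```

Request:
{"fn": "play_rows", "kwargs": {"delta_pos": [[0,0,0],[0,0,0],[0,0,0],[0,0,0],[0,0,0]], "angular": [[0,0,0],[0,0,0],[0,0,0],[0,0,0],[0,0,0]], "fingers": [0.6,0.6,0.6,0.6,0.6]}}

```text
clock: 18.15
tcp_pos: [0.6303, -0.1283, 0.2546]
tool_rot: [0.387, -3.117, -0.002]
contact_force: [0.0, 0.6, -0.3]
finger_gap: 0.051
grip_force: 0.0
```

```bash
sed -i 's/-40,40/-90,90/' fit.py
python3 - <<'E'
from fit import *
s=arm.state();w=arm.get_image('wrist');save(w,'w4.png')
print(s['tcp_pos'],s['tool_rot'],s['dq'],s['clock'])
print('disc',fit('wrist',w,(.631,-.136),[(.082,.011)]),'knob',fit('wrist',w,(.631,-.136),[(.012,.051)]))
print(proj('wrist',[.631,-.136,.051]),proj('wrist',[.631,-.136,.011]))
hsv=cv2.cvtColor(np.ascontiguousarray(w),cv2.COLOR_RGB2HSV);M=((hsv[:,:,1]<40)&(hsv[:,:,2]>100)).astype(np.uint8)
for k in sorted(cv2.findContours(M,0,2)[0],key=cv2.contourArea)[-2:]: print(cv2.contourArea(k),cv2.boundingRect(k))
for d in arm.search_frame('wrist','knob')[:3]: print(d['xyz'],d['p'],proj('wrist',d['xyz']))
E
```

```text
[ 0.6303 -0.1283  0.2546] [ 0.3865 -3.1173 -0.0018] [-0.001   0.0005 -0.0021  0.0006  0.0006 -0.    ] 18.15
disc (np.float64(-63.36695861816406), array([ 0.6315, -0.1362])) knob (np.float64(-35.47718048095703), array([ 0.6279, -0.1371]))
[312.9822 167.0356] [313.5793 159.3979]
16438.5 (241, 83, 146, 146)
41339.0 (449, 76, 191, 324)
[0.8429, -0.1002, 0.005] 0.8 [301.5574 319.5604]
[0.6958, -0.3704, 0.0024] 0.66 [103.7359 163.4463]
[0.6251, 0.0835, 0.1098] 0.64 [550.2769 233.577 ]
```

Request:
{"fn": "play_rows", "kwargs": {"delta_pos": [[0.0008,-0.008,0.02],[0,0,0.035],[0,0,0.04],[0,0,0.04],[0,0,0.03]], "angular": [[0,0,0],[0,0,0],[0,0,0],[0,0,0],[0,0,0]], "fingers": [0.7,0.7,0.7,0.7,0.7]}}

```text
clock: 18.67
tcp_pos: [0.6301, -0.1358, 0.0864]
tool_rot: [0.386, -3.115, -0.004]
contact_force: [0.1, 0.3, 0.1]
finger_gap: 0.0596
grip_force: 0.0
```

Request:
{"fn": "play_rows", "kwargs": {"delta_pos": [[0,0,0.015],[0,0,0],[0,0,0],[0,0,0],[0,0,0]], "angular": [[0,0,0],[0,0,0],[0,0,0],[0,0,0],[0,0,0]], "fingers": [0.7,0.7,0.7,0.7,0.7]}}

```text
clock: 19.08
tcp_pos: [0.6326, -0.1365, 0.0768]
tool_rot: [-0.386, 3.115, -0.001]
contact_force: [0.7, 0.4, 0.3]
finger_gap: 0.0599
grip_force: 0.0
```

Request:
{"fn": "play_rows", "kwargs": {"delta_pos": [[0,0,0],[0,0,0],[0,0,0],[0,0,0],[0,0,0]], "angular": [[0,0,0],[0,0,0],[0,0,0],[0,0,0],[0,0,0]], "fingers": [0.7,0.7,0.7,0.7,0.7]}}

```text
clock: 19.5
tcp_pos: [0.6314, -0.1361, 0.0748]
tool_rot: [0.387, -3.118, -0.002]
contact_force: [-0.8, 0.7, 0.1]
finger_gap: 0.06
grip_force: 0.0
```

Run:
```python
from fit import *
s=arm.state();w=arm.get_image('wrist');v=w.copy()
Rm=R.from_rotvec(s['tool_rot'])
print(s['tcp_pos'],(Rm.inv()*down(np.radians(194.1))).as_rotvec(degrees=True),s['dq'],s['clock'])
b=fit('wrist',w,(.6315,-.1362),[(.012,.051)]);print('knob',b)
c=fit('wrist',w,(.6315,-.1362),[(.082,.011)]);print('disc',c)
for x in ((.6315,-.1362),):
    for r,z,col in ((.012,.051,(255,0,0)),(.012,.026,(255,0,255)),(.082,.011,(0,255,0))):
        a=np.linspace(0,2*np.pi,60);p=proj('wrist',np.stack([x[0]+r*np.cos(a),x[1]+r*np.sin(a),0*a+z],-1))
        cv2.polylines(v,[np.round(p*16).astype(int).reshape(-1,1,2)],True,col,1,cv2.LINE_AA,4)
save(v,'w5.png')
```

```text
[ 0.6314 -0.1361  0.0748] [ 0.0566 -0.0016  0.0445] [-0.0009  0.0028  0.0024  0.0005 -0.0013  0.0013] 19.5
knob (np.float64(-46.02827835083008), array([ 0.6239, -0.1382]))
disc (np.float64(-68.52299499511719), array([ 0.6312, -0.1362]))
```

View pics/w5.png

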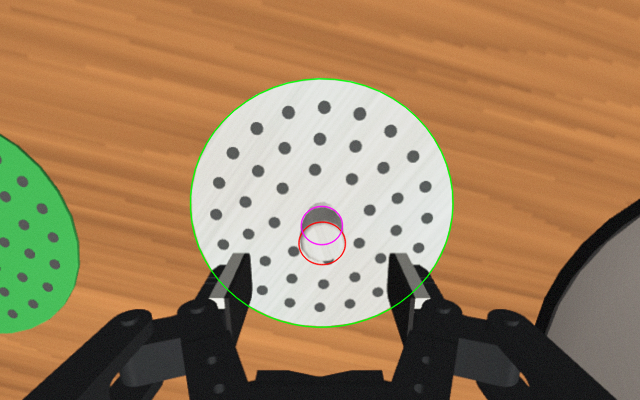

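The disc outline (green) and the knob top (red, 322,243) match exactly, with the fingers on either side of the knob. I'll descend and grip.

Request:
{"fn": "play_rows", "kwargs": {"delta_pos": [[0,0,0.02],[0,0,0.015],[0,0,0.01],[0,0,0.006],[0,0,0.004]], "angular": [[0,0,0],[0,0,0],[0,0,0],[0,0,0],[0,0,0]], "fingers": [0.7,0.7,0.7,0.7,0.7]}}

```text
clock: 19.97
tcp_pos: [0.6311, -0.136, 0.0188]
tool_rot: [0.386, -3.116, -0.002]
contact_force: [0.4, 0.3, 0.2]
finger_gap: 0.0599
grip_force: 0.0
```

Request:
{"fn": "play_rows", "kwargs": {"delta_pos": [[0,0,0],[0,0,0],[0,0,0],[0,0,0],[0,0,0]], "angular": [[0,0,0],[0,0,0],[0,0,0],[0,0,0],[0,0,0]], "fingers": [0.7,0.7,0.7,0.7,0.7]}}

```text
clock: 20.38
tcp_pos: [0.6317, -0.1361, 0.0203]
tool_rot: [-0.387, 3.117, 0.001]
contact_force: [-0.3, -0.8, 0.5]
finger_gap: 0.06
grip_force: 0.0
```

Request:
{"fn": "play_rows", "kwargs": {"delta_pos": [[0,0,0],[0,0,0],[0,0,0],[0,0,0],[0,0,0]], "angular": [[0,0,0],[0,0,0],[0,0,0],[0,0,0],[0,0,0]], "fingers": [0.4,0.3,0.2,0,0]}}

```text
clock: 20.8
tcp_pos: [0.6315, -0.136, 0.02]
tool_rot: [-0.387, 3.118, 0.001]
contact_force: [-0.1, 0.5, 3.4]
finger_gap: 0.0223
grip_force: 58.7
```

Request:
{"fn": "play_rows", "kwargs": {"delta_pos": [[0,0,0],[0,0,0],[0,0,0],[0,0,0],[0,0,0]], "angular": [[0,0,0],[0,0,0],[0,0,0],[0,0,0],[0,0,0]], "fingers": [0,0,0,0,0]}}

```text
clock: 21.22
tcp_pos: [0.6315, -0.1361, 0.0199]
tool_rot: [-0.387, 3.118, 0.001]
contact_force: [-1.5, 0.3, 4.4]
finger_gap: 0.0221
grip_force: 58.8
```

Request:
{"fn": "play_rows", "kwargs": {"delta_pos": [[0,0,-0.005],[0,0,-0.015],[0,0,-0.03],[0,0,-0.035],[0,0,-0.035]], "angular": [[0,0,0],[0,0,0],[0,0,0],[0,0,0],[0,0,0]], "fingers": [0,0,0,0,0]}}

```text
clock: 21.63
tcp_pos: [0.6303, -0.1359, 0.1393]
tool_rot: [0.386, -3.114, -0.004]
contact_force: [1.6, -0.1, -3.8]
finger_gap: 0.0222
grip_force: 58.9
```

Request:
{"fn": "play_rows", "kwargs": {"delta_pos": [[0,0,-0.035],[0,0,-0.035],[0,0,-0.03],[0,0,-0.02],[0,0,0]], "angular": [[0,0,0],[0,0,0],[0,0,0],[0,0,0],[0,0,0]], "fingers": [0,0,0,0,0]}}

```text
clock: 22.05
tcp_pos: [0.633, -0.1368, 0.2645]
tool_rot: [-0.386, 3.111, -0.004]
contact_force: [-0.3, -0.1, -2.4]
finger_gap: 0.0225
grip_force: 59.0
```

Request:
{"fn": "play_rows", "kwargs": {"delta_pos": [[0,0,0],[0,0,0],[0,0,0],[0,0,0],[0,0,0]], "angular": [[0,0,0],[0,0,0],[0,0,0],[0,0,0],[0,0,0]], "fingers": [0,0,0,0,0]}}

```text
clock: 22.47
tcp_pos: [0.6311, -0.1362, 0.258]
tool_rot: [0.386, -3.115, -0.004]
contact_force: [0.7, 0.4, -3.9]
finger_gap: 0.0226
grip_force: 59.0
```

```bash
cat > held.py <<'E'
from fit import *
s=arm.state();w=arm.get_image('wrist');Rm=R.from_rotvec(s['tool_rot']);tc=s['tcp_pos']
print(tc,(Rm.inv()*down(np.radians(194.1))).as_rotvec(degrees=True),'gap',s['finger_gap'],'F',s['contact_force'],'T',s['wrist_torque'],s['clock'])
for dz in (-.011,-.009,-.007): print(dz,'disc-tcp tool',Rm.inv().apply(np.append(fit('wrist',w,tc[:2],[(.082,tc[2]+dz)])[1],tc[2])-tc),fit('wrist',w,tc[:2],[(.082,tc[2]+dz)])[0])
seat=np.array([.6519,.156]);print('to seat, tool',Rm.inv().apply(np.append(seat,tc[2])-tc))
E
python3 held.py
```

```text
[ 0.6311 -0.1362  0.258 ] [ 0.1511 -0.1447  0.0346] gap 0.022649719365359464 F [ 0.7268  0.3912 -3.9389] T [ 0.0016 -0.0213  0.0437] 22.4667
-0.011 disc-tcp tool [-0.0003 -0.0016 -0.    ] -50.755191802978516
-0.009 disc-tcp tool [-0.     -0.0015 -0.    ] -52.611392974853516
-0.007 disc-tcp tool [-0.0003 -0.0016 -0.    ] -44.657127380371094
to seat, tool [-0.0915  0.2782  0.0005]
```

Request:
{"fn": "play_rows", "kwargs": {"delta_pos": [[-0.004,0.012,0],[-0.008,0.024,0],[-0.011,0.034,0],[-0.012,0.036,0],[-0.012,0.036,0]], "angular": [[0,0,0],[0,0,0],[0,0,0],[0,0,0],[0,0,0]], "fingers": [0,0,0,0,0]}}

```text
clock: 22.93
tcp_pos: [0.6421, 0.0149, 0.2597]
tool_rot: [0.385, -3.118, -0.002]
contact_force: [1.9, -1.2, -3.0]
finger_gap: 0.0226
grip_force: 59.1
```

Request:
{"fn": "play_rows", "kwargs": {"delta_pos": [[-0.012,0.036,0],[-0.012,0.036,0],[-0.011,0.034,0],[-0.007,0.02,0],[-0.0025,0.01,0]], "angular": [[0,0,0],[0,0,0],[0,0,0],[0,0,0],[0,0,0]], "fingers": [0,0,0,0,0]}}

```text
clock: 23.35
tcp_pos: [0.6517, 0.1603, 0.2595]
tool_rot: [0.393, -3.116, -0.004]
contact_force: [0.3, -0.3, -3.5]
finger_gap: 0.0221
grip_force: 59.1
```

Request:
{"fn": "play_rows", "kwargs": {"delta_pos": [[0,0,0],[0,0,0],[0,0,0],[0,0,0],[0,0,0]], "angular": [[0,0,0],[0,0,0],[0,0,0],[0,0,0],[0,0,0]], "fingers": [0,0,0,0,0]}}

```text
clock: 23.77
tcp_pos: [0.6525, 0.1541, 0.2601]
tool_rot: [0.383, -3.118, -0.001]
contact_force: [0.2, -0.2, -3.7]
finger_gap: 0.0221
grip_force: 59.1
```

Request:
{"fn": "play_rows", "kwargs": {"delta_pos": [[0,0,0],[0,0,0],[0,0,0],[0,0,0],[0,0,0]], "angular": [[0,0,0],[0,0,0],[0,0,0],[0,0,0],[0,0,0]], "fingers": [0,0,0,0,0]}}

```text
clock: 24.18
tcp_pos: [0.6523, 0.1556, 0.2599]
tool_rot: [0.386, -3.117, -0.002]
contact_force: [1.1, 0.7, -3.1]
finger_gap: 0.0223
grip_force: 59.1
```

```bash
cat >> held.py <<'E'
t=arm.get_image('top');b=fit('top',t,tc[:2],[(.082,tc[2]-.009)]);print('top disc-tcp tool',Rm.inv().apply(np.append(b[1],tc[2])-tc),b[0])
E
python3 held.py
```

```text
[0.6523 0.1556 0.2599] [ 0.0654 -0.0116  0.0334] gap 0.022287130739241344 F [ 1.1443  0.7318 -3.111 ] T [-0.0376 -0.0118 -0.0248] 24.1833
-0.011 disc-tcp tool [ 0.0086 -0.0024 -0.    ] -21.213048934936523
-0.009 disc-tcp tool [ 0.0106 -0.0038 -0.    ] -21.27242660522461
-0.007 disc-tcp tool [ 0.0126 -0.0033 -0.    ] -21.808080673217773
to seat, tool [0.0003 0.0005 0.    ]
top disc-tcp tool [ 0.0075 -0.0027 -0.    ] -7.588784217834473
```

Request:
{"fn": "play_rows", "kwargs": {"delta_pos": [[0,0.0014,0.01],[0,0,0.02],[0,0,0.02],[0,0,0.015],[0,0,0.01]], "angular": [[0,0,0],[0,0,0],[0,0,0],[0,0,0],[0,0,0]], "fingers": [0,0,0,0,0]}}

```text
clock: 24.7
tcp_pos: [0.6508, 0.1571, 0.182]
tool_rot: [0.386, -3.114, -0.002]
contact_force: [-0.6, 0.2, -3.6]
finger_gap: 0.0226
grip_force: 59.1
```

Request:
{"fn": "play_rows", "kwargs": {"delta_pos": [[0,0,0.006],[0,0,0.004],[0,0,0],[0,0,0],[0,0,0]], "angular": [[0,0,0],[0,0,0],[0,0,0],[0,0,0],[0,0,0]], "fingers": [0,0,0,0,0]}}

```text
clock: 25.12
tcp_pos: [0.6525, 0.1572, 0.176]
tool_rot: [-0.386, 3.116, 0.002]
contact_force: [-0.1, 0.5, -2.9]
finger_gap: 0.0224
grip_force: 59.1
```

Request:
{"fn": "play_rows", "kwargs": {"delta_pos": [[0,0,0],[0,0,0],[0,0,0],[0,0,0],[0,0,0]], "angular": [[0,0,0],[0,0,0],[0,0,0],[0,0,0],[0,0,0]], "fingers": [0,0,0,0,0]}}

```text
clock: 25.53
tcp_pos: [0.6519, 0.1571, 0.175]
tool_rot: [0.387, -3.118, -0.002]
contact_force: [0.2, 0.5, -2.9]
finger_gap: 0.0224
grip_force: 59.1
```

Run:
```python
from fit import *
s=arm.state();Rm=R.from_rotvec(s['tool_rot']);tc=s['tcp_pos']
print(tc,(Rm.inv()*down(np.radians(194.1))).as_rotvec(degrees=True),'gap',s['finger_gap'],'F',s['contact_force'],'T',s['wrist_torque'])
print(Rm.inv().apply(np.array([.652,.157,.122])-tc))
```

```text
[0.6519 0.1571 0.175 ] [ 0.0629 -0.0036  0.0384] gap 0.022377502602940032 F [ 0.157   0.4974 -2.9397] T [ 0.0139 -0.0186 -0.0452]
[-0.     -0.0001  0.053 ]
```

Request:
{"fn": "play_rows", "kwargs": {"delta_pos": [[0,0,0.003],[0,0,0.003],[0,0,0.003],[0,0,0.003],[0,0,0.003]], "angular": [[0,0,0],[0,0,0],[0,0,0],[0,0,0],[0,0,0]], "fingers": [0,0,0,0,0]}}

```text
clock: 25.95
tcp_pos: [0.6518, 0.1571, 0.1593]
tool_rot: [0.387, -3.117, -0.002]
contact_force: [-0.1, 0.4, -2.7]
finger_gap: 0.0225
grip_force: 59.1
```

Request:
{"fn": "play_rows", "kwargs": {"delta_pos": [[0,0,0.002],[0,0,0.002],[0,0,0.002],[0,0,0],[0,0,0]], "angular": [[0,0,0],[0,0,0],[0,0,0],[0,0,0],[0,0,0]], "fingers": [0,0,0,0,0]}}

```text
clock: 26.37
tcp_pos: [0.6519, 0.1571, 0.1538]
tool_rot: [0.387, -3.117, -0.002]
contact_force: [-0.5, -0.6, -3.4]
finger_gap: 0.0224
grip_force: 59.1
```

The disc's underside is at 0.142, inside the rim, with no contact. I'll keep lowering.

Request:
{"fn": "play_rows", "kwargs": {"delta_pos": [[0,0,0.003],[0,0,0.003],[0,0,0.003],[0,0,0.003],[0,0,0]], "angular": [[0,0,0],[0,0,0],[0,0,0],[0,0,0],[0,0,0]], "fingers": [0,0,0,0,0]}}

```text
clock: 26.78
tcp_pos: [0.6514, 0.157, 0.1409]
tool_rot: [0.386, -3.116, -0.002]
contact_force: [0.1, 0.6, -3.2]
finger_gap: 0.022
grip_force: 59.1
```

Request:
{"fn": "play_rows", "kwargs": {"delta_pos": [[0,0,0.003],[0,0,0.003],[0,0,0.002],[0,0,0.002],[0,0,0]], "angular": [[0,0,0],[0,0,0],[0,0,0],[0,0,0],[0,0,0]], "fingers": [0,0,0,0,0]}}

```text
clock: 27.2
tcp_pos: [0.6516, 0.1571, 0.1313]
tool_rot: [0.386, -3.116, -0.002]
contact_force: [-0.0, -0.3, -3.0]
finger_gap: 0.0223
grip_force: 59.1
```

Request:
{"fn": "play_rows", "kwargs": {"delta_pos": [[0,0,0.002],[0,0,0.002],[0,0,0],[0,0,0],[0,0,0]], "angular": [[0,0,0],[0,0,0],[0,0,0],[0,0,0],[0,0,0]], "fingers": [0,0,0,0,0]}}

```text
clock: 27.62
tcp_pos: [0.6519, 0.1571, 0.1279]
tool_rot: [0.387, -3.117, -0.002]
contact_force: [-0.6, 0.3, -3.2]
finger_gap: 0.0228
grip_force: 59.1
```

Request:
{"fn": "play_rows", "kwargs": {"delta_pos": [[0,0,0.0015],[0,0,0.0015],[0,0,0.001],[0,0,0],[0,0,0]], "angular": [[0,0,0],[0,0,0],[0,0,0],[0,0,0],[0,0,0]], "fingers": [0,0,0,0,0]}}

```text
clock: 28.03
tcp_pos: [0.6518, 0.1571, 0.1237]
tool_rot: [0.387, -3.117, -0.002]
contact_force: [-0.1, 0.2, -3.0]
finger_gap: 0.0223
grip_force: 59.1
```

Request:
{"fn": "play_rows", "kwargs": {"delta_pos": [[0,0,0.0008],[0,0,0],[0,0,0.0007],[0,0,0],[0,0,0]], "angular": [[0,0,0],[0,0,0],[0,0,0],[0,0,0],[0,0,0]], "fingers": [0,0,0,0,0]}}

```text
clock: 28.45
tcp_pos: [0.6519, 0.1571, 0.1223]
tool_rot: [0.387, -3.117, -0.002]
contact_force: [-0.6, 0.4, -2.5]
finger_gap: 0.0225
grip_force: 59.1
```

Request:
{"fn": "play_rows", "kwargs": {"delta_pos": [[0,0,0.0006],[0,0,0],[0,0,0]], "angular": [[0,0,0],[0,0,0],[0,0,0]], "fingers": [0,0,0]}}

```text
clock: 28.7
tcp_pos: [0.652, 0.1572, 0.122]
tool_rot: [-0.387, 3.118, 0.002]
contact_force: [0.9, 0.1, -1.4]
finger_gap: 0.0226
grip_force: 59.5
```

Request:
{"fn": "play_rows", "kwargs": {"delta_pos": [[0,0,0.0006],[0,0,0],[0,0,0]], "angular": [[0,0,0],[0,0,0],[0,0,0]], "fingers": [0,0,0]}}

```text
clock: 28.95
tcp_pos: [0.652, 0.1572, 0.1219]
tool_rot: [-0.387, 3.117, 0.002]
contact_force: [-2.3, 0.6, 3.7]
finger_gap: 0.0226
grip_force: 59.6
```

The disc is seated: the vertical force rose from −3 to +3.7 N at the expected height. I'll let go and withdraw.

Request:
{"fn": "play_rows", "kwargs": {"delta_pos": [[0,0,0],[0,0,0],[0,0,0],[0,0,0],[0,0,0]], "angular": [[0,0,0],[0,0,0],[0,0,0],[0,0,0],[0,0,0]], "fingers": [0.35,0.45,0.55,0.6,0.6]}}

```text
clock: 29.37
tcp_pos: [0.6519, 0.1571, 0.121]
tool_rot: [0.387, -3.117, -0.002]
contact_force: [-0.6, 0.3, -0.5]
finger_gap: 0.0513
grip_force: 0.0
```

Request:
{"fn": "play_rows", "kwargs": {"delta_pos": [[0,0,0],[0,0,-0.004],[0,0,-0.01],[0,0,-0.015],[0,0,-0.02]], "angular": [[0,0,0],[0,0,0],[0,0,0],[0,0,0],[0,0,0]], "fingers": [0.6,0.6,0.6,0.6,0.6]}}

```text
clock: 29.78
tcp_pos: [0.6513, 0.157, 0.1703]
tool_rot: [0.386, -3.115, -0.002]
contact_force: [-0.0, -1.0, 0.4]
finger_gap: 0.051
grip_force: 0.0
```

Request:
{"fn": "play_rows", "kwargs": {"delta_pos": [[0,0,-0.03],[0,0,-0.03],[0,0,-0.03],[0,0,-0.03],[0,0,-0.03]], "angular": [[0,0,0],[0,0,0],[0,0,0],[0,0,0],[0,0,0]], "fingers": [0.6,0.6,0.6,0.6,0.6]}}

```text
clock: 30.2
tcp_pos: [0.6516, 0.1569, 0.3231]
tool_rot: [-0.387, 3.117, 0.002]
contact_force: [0.7, -0.8, -0.3]
finger_gap: 0.0511
grip_force: 0.0
```

Request:
{"fn": "play_rows", "kwargs": {"delta_pos": [[0.03,0,0],[0.03,0,0],[0.02,0,0],[0,0,0],[0,0,0]], "angular": [[0,0,0],[0,0,0],[0,0,0],[0,0,0],[0,0,0]], "fingers": [0.6,0.6,0.6,0.6,0.6]}}

```text
clock: 30.62
tcp_pos: [0.5741, 0.1374, 0.3221]
tool_rot: [-0.386, 3.115, 0.002]
contact_force: [0.6, 0.3, 0.2]
finger_gap: 0.051
grip_force: 0.0
```

Request:
{"fn": "play_rows", "kwargs": {"delta_pos": [[0,0,0],[0,0,0],[0,0,0],[0,0,0],[0,0,0]], "angular": [[0,0,0],[0,0,0],[0,0,0],[0,0,0],[0,0,0]], "fingers": [0.6,0.6,0.6,0.6,0.6]}}

```text
clock: 31.03
tcp_pos: [0.5748, 0.1375, 0.3197]
tool_rot: [0.387, -3.117, -0.002]
contact_force: [-0.8, -0.6, -0.3]
finger_gap: 0.0509
grip_force: 0.0
```

Run:
```python
from fit import *
s=arm.state();w=arm.get_image('wrist');t=arm.get_image('top');print(s['tcp_pos'],s['contact_force'],s['clock'])
for n,im in (('wrist',w),('top',t)):
    print(n,'disc',fit(n,im,(.652,.156),[(.082,.113)]),'knob',fit(n,im,(.652,.156),[(.012,.153)]))
    print(' rim/lid', [ (np.round(d['xyz'],3),round(d['p'],2)) for d in arm.search_frame(n,'separator')[:3]])
save(np.vstack([w[:, :], ]),'w6.png')
```

```text
[0.5748 0.1375 0.3197] [-0.8157 -0.5707 -0.2574] 31.0333
wrist disc (np.float64(-36.052391052246094), array([0.6555, 0.1568])) knob (np.float64(-42.98228073120117), array([0.6431, 0.153 ]))
 rim/lid [(array([ 0.838, -0.104,  0.002]), 0.85), (array([0.646, 0.153, 0.116]), 0.7)]
top disc (np.float64(-8.427740097045898), array([0.6627, 0.1487])) knob (np.float64(-8.978217124938965), array([0.6439, 0.1422]))
 rim/lid [(array([ 0.387, -0.225,  0.003]), 0.91), (array([ 0.707, -0.371,  0.003]), 0.74), (array([0.634, 0.11 , 0.115]), 0.63)]
```

Run:
```python
from fit import *
w=cv2.imread('pics/w6.png')[:,:,::-1];g=cv2.cvtColor(np.ascontiguousarray(w),cv2.COLOR_RGB2GRAY)
def holes(g,c,z,rmax=.078):
    a=np.linspace(0,2*np.pi,60);p=proj('wrist',np.stack([c[0]+rmax*np.cos(a),c[1]+rmax*np.sin(a),0*a+z],-1))
    m=np.zeros_like(g);cv2.fillPoly(m,[p.astype(np.int32)],255)
    d=((g<cv2.medianBlur(g,21).astype(int)-25)&(m>0)).astype(np.uint8)
    n,_,st,ce=cv2.connectedComponentsWithStats(d)
    return np.array([onz('wrist',*ce[i],z)[:2] for i in range(1,n) if 8<st[i,4]<120])
H=holes(g,(.652,.157),.113);from scipy.optimize import least_squares
rr=np.linalg.norm(H-[.652,.157],axis=1);print(len(H),np.round(np.sort(rr)*1000,1))
def res(q): # concentric rings
    r=np.linalg.norm(H-q[:2],axis=1);return np.min(np.abs(r[:,None]-q[2:][None]),1)
for r0 in ([.02,.04,.058],[.024,.043,.062]):
    o=least_squares(res,[.652,.157]+r0,loss='soft_l1',f_scale=.001);print(o.x,o.cost,np.sqrt((o.fun**2).mean()))
```

```text
41 [28.5 29.1 29.1 30.2 31.  31.2 31.6 32.3 46.8 46.8 46.8 46.9 47.5 47.9
 47.9 48.5 48.6 48.8 49.1 49.4 49.5 49.6 64.6 64.7 64.7 65.1 65.2 65.4
 65.5 65.9 66.  66.5 66.6 66.9 66.9 67.1 67.3 67.5 67.5 67.8 77.8]
[0.6486 0.1649 0.0381 0.0568 0.0724] 0.00013353598491651548 0.005648966066500612
[0.6526 0.1556 0.0302 0.0481 0.0662] 1.2471561364253416e-05 0.0018754066788150235
```

The hole rings put the disc's centre at (0.6526, 0.1556), against (0.6517, 0.1555) for the pot's ledge. That is within 1 mm and lying flat, so I'm handing in the job.

```bash
python3 -c "
from bench import arm
print(arm.job_done())"
```

```text
the job is handed in; nothing more can be done
None
```

I handed the job in at about 31 s. The lid sprang open by itself when I pressed the key, and the steel separator was lowered onto the pot's ledge about 1 mm off centre and let go. No verdict came back, and I took no final check of the lid, jar, tumbler or whistle cap.

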